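# Restock the tape spindles at the model maker's bench

### The job

Restock the tape spindles: take every bare cardboard core off its spindle and throw it in the black waste bin, stand the white paint pot that was left on the red roll in the aluminium pot tray, upright on the tray's floor, and put every roll of tape that is there onto the spindle whose base has its colour, all the way down flat on the base. Leave the other pots, tools and things where they are.

Things in the scene. Friction and masses are not known exactly. Their poses are not given: they have to be found in the camera images.
- roll_red: roll of red masking tape on a cardboard core, lying flat (axis upright): outside diameter 60, 40 tall, hole of diameter 22 right through it, about 150 g. Origin at its middle (20 above its underside), z along its axis. Always there.
- roll_blue: roll of blue masking tape on a cardboard core, lying flat (axis upright): outside diameter 60, 40 tall, hole of diameter 22 right through it, about 150 g. Origin at its middle (20 above its underside), z along its axis. May be absent.
- roll_yellow: roll of yellow masking tape on a cardboard core, lying flat (axis upright): outside diameter 60, 40 tall, hole of diameter 22 right through it, about 150 g. Origin at its middle (20 above its underside), z along its axis. May be absent.
- roll_green: roll of green masking tape on a cardboard core, lying flat (axis upright): outside diameter 60, 40 tall, hole of diameter 22 right through it, about 150 g. Origin at its middle (20 above its underside), z along its axis. May be absent.
- stand_red: fixed spindle stand: red round base, diameter 80, 10 thick, with an upright steel spindle of diameter 14 at its centre; the spindle's top is 70 above the table, its last 8 tapered to a blunt point. Origin at the centre of its underside, on the table; z up. A seated roll or core rests on the base, its middle 30 above the table.
- stand_blue: fixed spindle stand: blue round base, diameter 80, 10 thick, with an upright steel spindle of diameter 14 at its centre; the spindle's top is 70 above the table, its last 8 tapered to a blunt point. Origin at the centre of its underside, on the table; z up. A seated roll or core rests on the base, its middle 30 above the table.
- stand_yellow: fixed spindle stand: yellow round base, diameter 80, 10 thick, with an upright steel spindle of diameter 14 at its centre; the spindle's top is 70 above the table, its last 8 tapered to a blunt point. Origin at the centre of its underside, on the table; z up. A seated roll or core rests on the base, its middle 30 above the table.
- stand_green: fixed spindle stand: green round base, diameter 80, 10 thick, with an upright steel spindle of diameter 14 at its centre; the spindle's top is 70 above the table, its last 8 tapered to a blunt point. Origin at the centre of its underside, on the table; z up. A seated roll or core rests on the base, its middle 30 above the table.
- core_1: bare brown cardboard core (tube) left on a spindle: outside diameter 34, 40 tall, hole of diameter 22, about 30 g. Origin at its middle, z along its axis. May be absent; all cores are alike.
- core_2: bare brown cardboard core (tube) left on a spindle: outside diameter 34, 40 tall, hole of diameter 22, about 30 g. Origin at its middle, z along its axis. May be absent; all cores are alike.
- core_3: bare brown cardboard core (tube) left on a spindle: outside diameter 34, 40 tall, hole of diameter 22, about 30 g. Origin at its middle, z along its axis. May be absent; all cores are alike.
- core_4: bare brown cardboard core (tube) left on a spindle: outside diameter 34, 40 tall, hole of diameter 22, about 30 g. Origin at its middle, z along its axis. May be absent; all cores are alike.
- pot: closed paint pot with a white lid and white paint, diameter 44, 52 tall, about 120 g, standing on top of the red roll. Origin at the centre of its underside, z up.
- tray: fixed shallow square aluminium tray for paint pots, 170 x 170, 22 high, walls and floor 5 thick. Origin at the centre of its underside (on the table). Two other pots stand in it at x = +45, y = -40 and +40 of its own frame; the half at -x is free.
- bin: fixed black open waste bin, 170 x 170, 60 high, walls and floor 5 thick, empty. Origin at the centre of its underside (on the table).
- tray_pot_1: orange-lidded paint pot in the tray, diameter 44, 52 tall. To be left alone. Origin under its centre.
- tray_pot_2: green-lidded paint pot in the tray, diameter 44, 52 tall. To be left alone. Origin under its centre.
- spare_pot: blue-lidded paint pot on the table beside the stands, diameter 44, 52 tall. To be left alone. Origin under its centre.
- sanding_block: cork sanding block on the table, 70 x 40 x 28. To be left alone. Origin under its centre.
- screwdriver: screwdriver, 170 long, lying crosswise beyond the stands. To be left alone. Origin under its middle, x along it.
- brush: paint brush, 170 long, lying crosswise beyond the stands. To be left alone. Origin under its middle, x along it.
Mind the look-alikes: they are no part of the job. Leave any pink look-alike of the roll_blue alone. What is shaped like the core_3 but pink is not meant.

How it is judged:
At the end, for the whole second after the job is handed in: Each roll present on the spindle of its colour: within 8 mm of its axis, within 5 mm of its seated height, upright within 0.12 rad. Each core present inside the bin, lower than 60 mm. White pot on the tray's floor, upright within 0.12 rad. All at rest (horizontal distance between roll_red and stand_red below 0.008 m and z of roll_red in the frame of stand_red between 0.025 and 0.035 m and angle between the z axis of roll_red and the z axis of stand_red, either way round below 0.12 rad and linear speed of each of roll_red, roll_blue, roll_yellow, roll_green, pot below 0.02 m/s and horizontal distance between roll_blue and stand_blue below 0.008 m and z of roll_blue in the frame of stand_blue between 0.025 and 0.035 m and angle between the z axis of roll_blue and the z axis of stand_blue, either way round below 0.12 rad and horizontal distance between roll_yellow and stand_yellow below 0.008 m and z of roll_yellow in the frame of stand_yellow between 0.025 and 0.035 m and angle between the z axis of roll_yellow and the z axis of stand_yellow, either way round below 0.12 rad and horizontal distance between roll_green and stand_green below 0.008 m and z of roll_green in the frame of stand_green between 0.025 and 0.035 m and angle between the z axis of roll_green and the z axis of stand_green, either way round below 0.12 rad and x of core_1 in the frame of bin between -0.082 and 0.082 m and y of core_1 in the frame of bin between -0.082 and 0.082 m and height (world z) of each of core_1, core_2, core_3, core_4 below 0.06 m and linear speed of each of core_1, core_2, core_3, core_4 below 0.05 m/s and x of core_2 in the frame of bin between -0.082 and 0.082 m and y of core_2 in the frame of bin between -0.082 and 0.082 m and x of core_3 in the frame of bin between -0.082 and 0.082 m and y of core_3 in the frame of bin between -0.082 and 0.082 m and x of core_4 in the frame of bin between -0.082 and 0.082 m and y of core_4 in the frame of bin between -0.082 and 0.082 m and x of pot in the frame of tray between -0.08 and 0.08 m and y of pot in the frame of tray between -0.08 and 0.08 m and height (world z) of pot below 0.012 m and angle between pot's own z axis and vertical below 0.12 rad); the robot touches nothing.
It fails at once if A bystander (another pot, the sanding block, the screwdriver or the brush) is moved more than 40 mm (distance of any of tray_pot_1, tray_pot_2, spare_pot, sanding_block, screwdriver, brush from where it was at the start of the episode above 0.04 m).
Of roll_blue, roll_yellow, roll_green only 2 to 3 are there at a start; the rules pass over those that are not, and their reading is None.
Of core_1, core_2, core_3, core_4 only 3 to 4 are there at a start; the rules pass over those that are not, and their reading is None.
At some moment in a run one of roll_blue, roll_yellow, roll_green may be knocked a few centimetres aside while the robot is not near it.
It also fails if it takes over 208 s, if anything falls off the work surface, if the arm or the gripper's body presses on something with over 40 N, if the wrist force passes 120 N, or if a joint passes its speed limit or range.

### The arm

A 6-joint arm with a two-finger parallel gripper is mounted at the origin on the work surface. World frame = base frame: x ahead of the robot, y to its left, z up, the work surface at z = 0. Lengths are in m, angles in rad, forces in N, time in s.
With the tool pointing down it reaches from about 0.15 to 0.775 m from the base axis. Payload 6.1 kg.
Tool frame: the origin (TCP) lies where the fingers leave the gripper's body, on its centre line; the fingertips stand 73 mm ahead of it and the grasp point (between the pads) lies 54 mm ahead of it (arm.tcp_to_grasp is the distance from the TCP to the grasp point, in m); z points along the fingers, y is the line along which they close (so a half turn about z gives the same grasp; the last joint's range is limited). The gripper opens to 85 mm and grips with 20 to 120 N. Pads are 22 mm wide; open, the fingers measure 114 mm over their backs; the gripper's body (76 mm by 85 mm) begins 54 mm behind the grasp point. The pads swing forward as they close: fully open they stand 13 mm farther back than shut.
Start: joints at [-1.327, 0.126, -0.04, 1.405, 0, 1.571], TCP at [0.127, -0.509, 0.304] pointing down, gripper open.
Joint ranges: [-2.72, 2.72], [-0.95, 1.95], [-1.27, 1.35], [-1.78, 2.02], [-1.46, 1.47], [-3.14, 3.14]. Speed limits (rad/s): [2.39, 2.39, 3.01, 3.14, 3.14, 3.14].

### API

Orientations are given as a unit quaternion [w, x, y, z].
In Python, from bench import arm, cams, ticket, models gives the robot as it stands.
- The arm moves only by the tool play_rows, never from a script. Its argument "targets" is a list of rows, each a list of 3 entries, a list of its own where there are three numbers: the closure, from -1 (fully open) to 1 (shut), then the shift along the world's x, y, z each as a share of 0.15 m, from -1 to 1, then the turn about the world's z as a share of 180 degrees, from -1 to 1. A call has 1 to 10 rows; each row is the pose to reach, as a shift and turn from the pose commanded when the call began, turning the shorter way round; what a row does not reach only later rows make up. A row lasts 1/10 s, in which the tool goes at most 50 mm and 8.59 degrees, less where a joint would pass 70% of its speed; a pose out of reach is approached as far as the arm can. A call with a number of a shift or a turn outside -1 to 1 is refused whole. A call with a gripper value outside its range is refused whole. The fingers move at their own pace and stop on an object; "force" is the grip in N (left out, the last holds). Time passes only in rows, so rows that repeat a pose let the fingers close. It gives the time, the measured TCP pose, the force, the opening and the grip force at its end, in the units of the state.
- arm.get_state(): the state, without advancing time (a new reading comes with each control period).
- cams.grab_frame(name): name is "scene" or "top"; returns the picture (384x512x3 uint8, red, green, blue); there is no depth.
- cams.camera_params(name): a dict with "intrinsics" (3x3 intrinsics, pixels), "rvec" (rotation vector, rad) and "tvec" (3), from world to camera coordinates, as OpenCV has them. Camera axes: x right, y down, z forward; pixel columns grow to the right and rows downward; lengths in m; the calibration is good to about 2 mm. A picture is of the moment at which its call begins. camera_params takes no time and is no camera call.
- ticket.job_done(): hands the job in; it is judged then, once.
Trained networks look in the newest picture that a camera, given by its name, has taken for a name from the list of things; names that differ only in an ending like _2 or _b are one class to them, and where a whole thing is asked for, a point or a joint stands for the part that bears it (a point fixed in the world has none). Each returns a list of dicts, best first, with "p" (0 to 1); they miss things now and then, are a little off and sometimes report something else, mostly with a low value. They report only what shows in the picture. A call takes as long as a camera call. They do not tell look-alikes from the thing itself.
- models.cut_out(camera, name): "pixels" (384x512 bool, what is visible of it).
- models.place_of(camera, name): "point" ([x, y, z] in m, in world coordinates, good to about 4 mm: a listed point, or the origin of a listed thing).
The state is a dict: "time_s": time; "qpos": joint angles; "joint_velocities": joint speeds; "joint_efforts": joint torques, N m; "position": TCP position; "eef_rot": TCP orientation; "force": force on the tool from outside, world axes, zero at the start; "torque": the same for the moment, N m; "grip_width": finger opening in m; "gripper_force": force on a finger pad.
Only numpy, scipy, OpenCV 4.12 (cv2) and the standard library are available. Lean on these libraries where they do the work, as an engineer would, in place of code of your own. Each camera call takes 0.05 s, during which the arm holds its last target. There are 200 camera calls.

## Working session

There is one attempt and no reset: what is moved stays moved. The work goes in short steps, Python scripts to look and compute and a tool call to move; the robot and the scene stay as the last step left them, time stands still between calls to the robot, and variables do not carry over. Pictures are saved under pics/ and viewed, at most 14 in all, crops included, and the job is handed in when it is done.

Besides the shell and the picture viewer there is one more tool, called after "Emit:" by a JSON object that holds its "fn" and its "kwargs", one argument or row to a line. play_rows: Moves the arm, as the interface text tells. Its arguments: {"type":"object","properties":{"targets":{"type":"array","items":{"type":"array"}},"force":{"type":"number"}},"required":["targets"]}

```bash
mkdir -p pics; ls
python3 - <<'E'
from bench import arm,cams,models
import cv2
for n in("scene","top"):
    cv2.imwrite(f"pics/{n}0.png",cams.grab_frame(n)[:,:,::-1])
    p=cams.camera_params(n);print(n,p)
s=arm.get_state();print(s["time_s"],s["position"],s["eef_rot"],s["grip_width"],arm.tcp_to_grasp)
E
```

```text
pics
scene {'intrinsics': array([[440.32515564,   0.        , 251.40025885],
       [  0.        , 440.32515564, 192.15944787],
       [  0.        ,   0.        ,   1.        ]]), 'rvec': array([ 0.60430397,  2.47780116, -1.36027437]), 'tvec': array([ 0.50331273, -0.07206884,  1.49105304])}
top {'intrinsics': array([[402.09808006,   0.        , 252.27200205],
       [  0.        , 402.09808006, 184.29224846],
       [  0.        ,   0.        ,   1.        ]]), 'rvec': array([ 2.16570707, -2.11892139,  0.15273948]), 'tvec': array([0.00373267, 0.5538913 , 0.96022956])}
0.1 [ 0.12668158 -0.50922978  0.30321503] [-6.93732161e-04  9.92576710e-01  1.21618197e-01 -9.23364363e-05] 0.08504981091988004 0.0539
```

View pics/scene0.png

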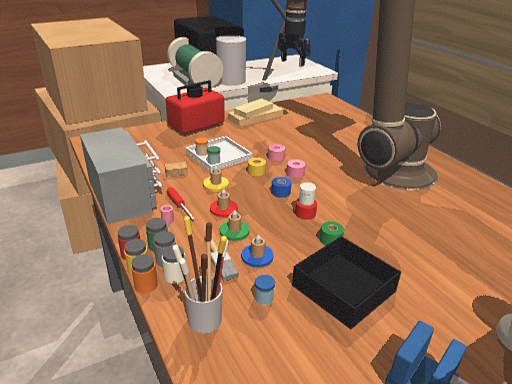

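View pics/top0.png

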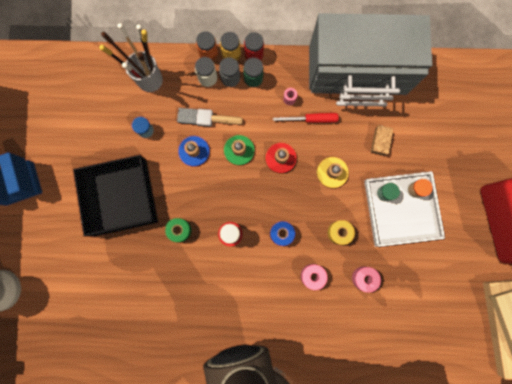

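```bash
cat > h.py <<'E'
from bench import arm,cams,models
import cv2,numpy as np
def P(n):
    p=cams.camera_params(n);return p["intrinsics"],cv2.Rodrigues(p["rvec"])[0],p["tvec"]
def ray(n,uv):
    K,R,t=P(n);c=-R.T@t;d=R.T@np.linalg.inv(K)@[uv[0],uv[1],1];return c,d/np.linalg.norm(d)
def at_z(n,uv,z):
    c,d=ray(n,uv);return c+d*(z-c[2])/d[2]
def tri(uvs,uvt):
    A=[];b=[]
    for n,uv in(("scene",uvs),("top",uvt)):
        c,d=ray(n,uv);M=np.eye(3)-np.outer(d,d);A.append(M);b.append(M@c)
    return np.linalg.lstsq(np.vstack(A),np.hstack(b),rcond=None)[0]
def proj(n,X):
    K,R,t=P(n);q=K@(R@np.asarray(X,float)+t);return q[:2]/q[2]
E
python3 - <<'E'
from h import *
for n in("scene","top"):
    print(n,"cam at",ray(n,(0,0))[0].round(3)); cams.grab_frame(n)
    for k in "roll_red roll_blue roll_yellow roll_green stand_red stand_blue stand_yellow stand_green core_1 pot tray bin".split():
        print(k,[(round(r["p"],2),np.round(r["point"],3).tolist(),proj(n,r["point"]).round().tolist()) for r in models.place_of(n,k)])
E
```

```text
scene cam at [1.068 0.905 0.724]
roll_red [(0.77, [0.431, 0.076, 0.019], [307.0, 210.0])]
roll_blue [(0.7, [0.327, -0.266, 0.024], [277.0, 151.0]), (0.67, [0.44, -0.058, 0.021], [280.0, 188.0]), (0.66, [0.328, -0.135, 0.025], [297.0, 168.0])]
roll_yellow [(0.89, [0.436, -0.208, 0.017], [258.0, 167.0]), (0.57, [0.549, -0.403, 0.003], [203.0, 153.0])]
roll_green [(0.91, [0.435, 0.199, 0.02], [332.0, 234.0])]
stand_red [(0.65, [0.629, -0.059, -0.0], [224.0, 209.0])]
stand_blue [(0.97, [0.645, 0.171, -0.001], [257.0, 257.0]), (0.2, [0.523, 0.359, -0.0], [343.0, 289.0])]
stand_yellow [(0.68, [0.594, -0.19, 0.0], [217.0, 185.0]), (0.3, [0.649, 0.054, 0.002], [235.0, 231.0]), (0.27, [0.438, -0.058, 0.026], [281.0, 186.0])]
stand_green [(0.67, [0.523, 0.36, -0.001], [343.0, 290.0]), (0.64, [0.549, -0.406, 0.006], [203.0, 152.0]), (0.58, [0.649, 0.052, -0.001], [235.0, 232.0]), (0.58, [0.597, -0.193, 0.001], [215.0, 185.0]), (0.35, [0.431, 0.2, 0.016], [334.0, 235.0])]
core_1 [(0.64, [0.793, -0.078, 0.016], [167.0, 215.0]), (0.59, [0.735, -0.119, 0.004], [182.0, 206.0]), (0.5, [0.595, -0.189,
[... 1233 characters left out ...]
.502, -0.371, 0.003], [403.0, 210.0])]
stand_yellow [(0.9, [0.59, -0.194, -0.003], [333.0, 175.0])]
stand_green [(0.8, [0.647, 0.053, 0.002], [239.0, 151.0])]
core_1 [(0.7, [0.651, 0.054, 0.034], [238.0, 147.0]), (0.69, [0.64, 0.172, 0.033], [192.0, 150.0]), (0.61, [0.596, -0.188, 0.031], [333.0, 170.0]), (0.58, [0.79, -0.078, 0.019], [290.0, 97.0]), (0.55, [0.634, -0.054, 0.032], [281.0, 154.0])]
pot [(0.68, [0.682, -0.316, -0.002], [379.0, 141.0]), (0.66, [0.432, 0.064, 0.037], [231.0, 233.0]), (0.28, [0.558, -0.401, 0.005], [414.0, 188.0])]
tray [(0.94, [0.503, -0.369, 0.005], [403.0, 209.0])]
bin [(0.67, [0.52, 0.355, -0.002], [121.0, 197.0]), (0.2, [0.435, 0.062, 0.04], [232.0, 232.0])]
```

The scene view shows four stands, each with a brown core, at top px (193,150), (239,150), (281,157) and (333,172). Red, with the pot on it, is at (230,234), and blue, yellow and green are at (283,234), (342,233) and (178,230). The pink rolls at (314,277) and (367,280) and the pink core at (290,97) are decoys. Next I'll measure precisely with silhouette fits in both views.

```bash
cat >> h.py <<'E'
from scipy.optimize import least_squares
HUE={"red":(174,8),"blue":(105,122),"yellow":(20,34),"green":(48,85)}
def hull(pts): return cv2.convexHull(np.asarray(pts,np.float32).reshape(-1,1,2))
def cen(h):
    m=cv2.moments(h);return np.array([m["m10"],m["m01"]])/m["m00"],m["m00"]
def cyl(n,X,r,h):
    a=np.linspace(0,2*np.pi,48,endpoint=False)
    return hull([proj(n,[X[0]+r*np.cos(t),X[1]+r*np.sin(t),X[2]+s*h/2]) for t in a for s in(-1,1)])
def mask(img,col,x0,win):
    H=cv2.cvtColor(img,cv2.COLOR_RGB2HSV);lo,hi=HUE[col];h=H[...,0]
    m=((h>=lo)|(h<=hi)) if lo>hi else (h>=lo)&(h<=hi)
    m=m&(H[...,1]>(205 if col in("red","yellow") else 110))&(H[...,2]>50)
    w=np.zeros(m.shape,np.uint8);cv2.circle(w,tuple(int(round(v)) for v in x0),win,1,-1)
    m=(m&(w>0)).astype(np.uint8)
    k,l,s,_=cv2.connectedComponentsWithStats(m)
    out=np.zeros_like(m)
    for i in range(1,k):
        if s[i,4]>8: out|=(l==i).astype(np.uint8)
    return out
def fit(imgs,col,X0,r,h,win=(24,28),fixz=None):
    obs={}
    for n,w in zip(("scene","top"),win):
        if n not in imgs: continue
        m=mask(imgs[n],col,proj(n,X0),w);ys,xs=np.nonzero(m)
        # pixel centres -> expand by half pixel
        obs[n]=cen(hull([(x+a,y+b) for x,y in zip(xs,ys) for a in(-.5,.5) for b in(-.5,.5)]))
    def f(p):
        X=p if fixz is None else [p[0],p[1],fixz]
        return np.hstack([cen(cyl(n,X,r,h))[0]-obs[n][0] for n in obs])
    s=least_squares(f,X0 if fixz is None else X0[:2],diff_step=1e-3)
    X=s.x if fixz is None else np.r_[s.x,fixz]
    return X,{n:round(obs[n][1]/cen(cyl(n,X,r,h))[1],2) for n in obs},np.abs(s.fun).max().round(2)
def grab(): return {n:cams.grab_frame(n) for n in("scene","top")}
E
python3 - <<'E'
from h import *
I=grab()
R={"red":(.43,.068,.02),"blue":(.436,-.06,.02),"yellow":(.437,-.206,.02),"green":(.436,.198,.02)}
S={"red":(.63,-.055,.005),"blue":(.644,.172,.005),"yellow":(.594,-.191,.005),"green":(.648,.053,.005)}
for c in R: print("roll",c,*fit(I,c,np.array(R[c]),.03,.04))
for c in S:
    print("stand",c,*fit(I,c,np.array(S[c]),.04,.01)); print("   top only",fit({"top":I["top"]},c,np.array(S[c]),.04,.01,fixz=.005)[0],"scene",fit({"scene":I["scene"]},c,np.array(S[c]),.04,.01,fixz=.005)[0])
T=cv2.resize(I["top"][120:255,155:365],None,fx=3.8,fy=3.8,interpolation=cv2.INTER_CUBIC)
cv2.imwrite("pics/z1.png",T[:,:,::-1])
E
```

```text
h.py:20: RuntimeWarning: invalid value encountered in divide
  m=cv2.moments(h);return np.array([m["m10"],m["m01"]])/m["m00"],m["m00"]
Traceback (most recent call last):
  File "h.py", line 45, in fit
    s=least_squares(f,X0 if fixz is None else X0[:2],diff_step=1e-3)
ValueError: Residuals are not finite in the initial point.
```

```bash
cat > m.py <<'E'
from h import *
I=grab()
R={"red":(.43,.068,.02),"blue":(.436,-.06,.02),"yellow":(.437,-.206,.02),"green":(.436,.198,.02)}
S={"red":(.63,-.055,.005),"blue":(.644,.172,.005),"yellow":(.594,-.191,.005),"green":(.648,.053,.005)}
for c in R:
    if c!="red": print("roll",c,*fit(I,c,np.array(R[c]),.03,.04))
for c in S:
    print("stand",c,*fit(I,c,np.array(S[c]),.04,.01)); print("   top only",fit({"top":I["top"]},c,np.array(S[c]),.04,.01,fixz=.005)[0],"scene",fit({"scene":I["scene"]},c,np.array(S[c]),.04,.01,fixz=.005)[0])
H=cv2.cvtColor(I["top"],cv2.COLOR_RGB2HSV);print(H[150:160:3,270:275].tolist(),H[220:224,350].tolist(),H[170,325].tolist())
T=cv2.resize(I["top"][120:255,155:365],None,fx=3.8,fy=3.8,interpolation=cv2.INTER_CUBIC)
cv2.imwrite("pics/z1.png",T[:,:,::-1])
E
python3 m.py
```

```text
Traceback (most recent call last):
  File "m.py", line 6, in <module>
    if c!="red": print("roll",c,*fit(I,c,np.array(R[c]),.03,.04))
                                 ~~~^^^^^^^^^^^^^^^^^^^^^^^^^^^^
  File "h.py", line 45, in fit
    s=least_squares(f,X0 if fixz is None else X0[:2],diff_step=1e-3)
  File "h.py", line 44, in f
    return np.hstack([cen(cyl(n,X,r,h))[0]-obs[n][0] for n in obs])
                          ~~~^^^^^^^^^
  File "h.py", line 23, in cyl
    return hull([proj(n,[X[0]+r*np.cos(t),X[1]+r*np.sin(t),X[2]+s*h/2]) for t in a for s in(-1,1)])
                 ~~~~^^^^^^^^^^^^^^^^^^^^^^^^^^^^^^^^^^^^^^^^^^^^^^^^^^
  File "h.py", line 15, in proj
    K,R,t=P(n);q=K@(R@np.asarray(X,float)+t);return q[:2]/q[2]
          ~^^^
  File "h.py", line 4, in P
    p=cams.camera_params(n);return p["intrinsics"],cv2.Rodrigues(p["rvec"])[0],p["tvec"]
ValueError: time passes only in moves, steps and waits
```

```bash
sed -i 's/^def P(n):/from functools import lru_cache\n@lru_cache(None)\ndef P(n):/; s/diff_step=1e-3/diff_step=1e-2/' h.py; python3 m.py
```

```text
roll blue [ 0.43532804 -0.06157353  0.02137659] {'scene': 0.93, 'top': 0.94} 0.3h.py:22: RuntimeWarning: invalid value encountered in divide
  m=cv2.moments(h);return np.array([m["m10"],m["m01"]])/m["m00"],m["m00"]
Traceback (most recent call last):
  File "m.py", line 6, in <module>
    if c!="red": print("roll",c,*fit(I,c,np.array(R[c]),.03,.04))
                                 ~~~^^^^^^^^^^^^^^^^^^^^^^^^^^^^
  File "h.py", line 47, in fit
    s=least_squares(f,X0 if fixz is None else X0[:2],diff_step=1e-2)
ValueError: Residuals are not finite in the initial point.
```

Run:
```python
import cv2
for f,pts in(("top",{"yroll":(342,223),"ystand":(322,180),"rstand":(270,163),"pink":(314,267),"wood":(300,200),"core":(337,167),"gr":(179,221),"gst":(228,152)}),("scene",{"yroll":(257,172),"ystand":(207,185),"rstand":(215,212),"rroll":(306,213),"wood":(250,210)})):
    H=cv2.cvtColor(cv2.imread(f"pics/{f}0.png"),cv2.COLOR_BGR2HSV)
    for k,(u,v) in pts.items(): print(f,k,H[v,u-1:u+2].tolist())
```

```text
top yroll [[23, 173, 235], [23, 170, 237], [23, 173, 236]]
top ystand [[22, 175, 233], [24, 167, 244], [25, 161, 249]]
top rstand [[1, 205, 238], [1, 198, 239], [1, 207, 238]]
top pink [[173, 88, 248], [173, 86, 249], [174, 86, 249]]
top wood [[11, 168, 168], [11, 170, 170], [11, 170, 169]]
top core [[14, 35, 162], [13, 34, 143], [12, 61, 134]]
top gr [[65, 149, 151], [65, 148, 152], [64, 151, 149]]
top gst [[66, 157, 167], [64, 154, 167], [65, 152, 168]]
scene yroll [[21, 184, 198], [21, 183, 203], [21, 178, 204]]
scene ystand [[27, 167, 251], [26, 169, 247], [23, 177, 238]]
scene rstand [[1, 202, 213], [1, 197, 224], [1, 199, 231]]
scene rroll [[1, 199, 176], [1, 201, 175], [0, 199, 177]]
scene wood [[12, 151, 192], [12, 150, 190], [12, 153, 182]]
```

```bash
sed -i 's/"red":(174,8)/"red":(174,6)/; s/"yellow":(20,34)/"yellow":(18,34)/; s/(H\[...,1\]>(.*else 110))/(H[...,1]>(150 if col=="red" else 110))/' h.py; python3 m.py
```

```text
roll blue [ 0.43535921 -0.06151332  0.02141718] {'scene': 0.93, 'top': 0.94} 0.31
roll yellow [ 0.44085455 -0.20766342  0.02146504] {'scene': 1.03, 'top': 1.04} 0.11
roll green [0.43900367 0.19756854 0.02564468] {'scene': 0.83, 'top': 0.91} 0.81
stand red [ 0.63140788 -0.05662498  0.00658319] {'scene': 0.96, 'top': 1.07} 0.43
   top only [ 0.63084808 -0.05616048  0.005     ] scene [ 0.63133567 -0.05980855  0.005     ]
stand blue [ 0.64560795  0.17401866 -0.00722789] {'scene': 1.35, 'top': 0.97} 0.57
   top only [0.64413598 0.17119651 0.005     ] scene [0.65156438 0.18714472 0.005     ]
stand yellow [ 0.59595103 -0.19090809  0.00530354] {'scene': 1.02, 'top': 1.05} 0.24
   top only [ 0.59554577 -0.19067832  0.005     ] scene [ 0.59626566 -0.19208017  0.005     ]
stand green [0.64996951 0.05278904 0.00576105] {'scene': 0.9, 'top': 0.96} 0.41
   top only [0.64923598 0.05339674 0.005     ] scene [0.65033801 0.05103886 0.005     ]
[[[1, 205, 219], [1, 204, 221], [1, 208, 217], [1, 210, 217], [1, 207, 217]], [[1, 202, 220], [1, 208, 216], [1, 208, 217], [1, 209, 214], [3, 197, 208]], [[0, 205, 233], [1, 206, 228], [0, 206, 219], [1, 204, 215], [4, 190, 195]], [[0, 201, 238], [1, 197, 240], [1, 201, 237], [1, 203, 234], [2, 197, 217]]] [[11, 166, 167], [12, 172, 153], [14, 174, 154], [19, 173, 181]] [22, 174, 233]
```

View pics/z1.png

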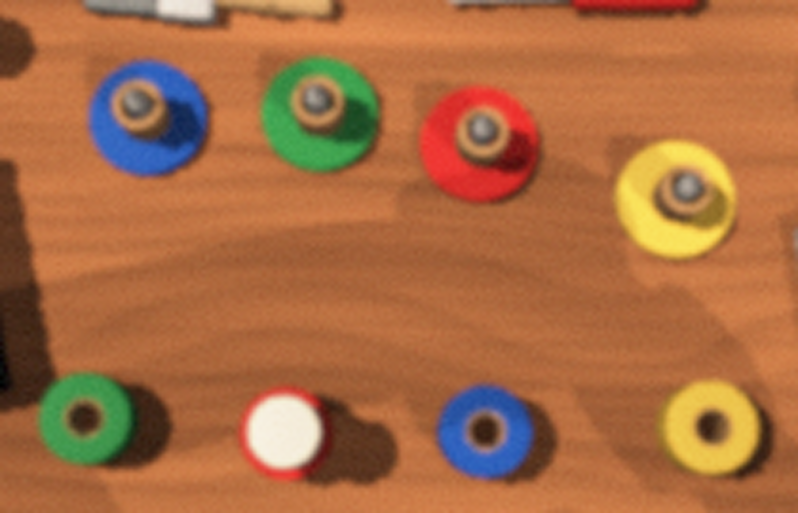

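Emit:
{"fn": "play_rows", "kwargs": {
  "targets": [
    [-1, [0.35, 0.25, 0], -0.03],
    [-1, [0.7, 0.5, 0], -0.06],
    [-1, [1, 0.68, 0], -0.0776],
    [-1, [1, 0.68, 0], -0.0776]
  ],
  "force": 40
}}

```text
time_s: 2.2
position: [0.2786, -0.4057, 0.3041]
eef_rot: [0.0, 1.0, 0.0, 0.0]
force: [0.4, -0.4, -0.5]
grip_width: 0.0852
gripper_force: 0.0
```

Emit:
{"fn": "play_rows", "kwargs": {
  "targets": [
    [-1, [0.35, 0.25, 0], 0],
    [-1, [0.7, 0.5, 0], 0],
    [-1, [1, 0.68, 0], 0],
    [-1, [1, 0.68, 0], 0]
  ]
}}

```text
time_s: 2.6
position: [0.429, -0.3034, 0.3039]
eef_rot: [-0.0, 1.0, 0.001, 0.0]
force: [-0.7, -1.2, 0.4]
grip_width: 0.0854
gripper_force: 0.0
```

Emit:
{"fn": "play_rows", "kwargs": {
  "targets": [
    [-1, [0.35, 0.25, 0], 0],
    [-1, [0.7, 0.5, 0], 0],
    [-1, [1, 0.68, 0], 0],
    [-1, [1, 0.68, 0], 0],
    [-1, [1, 0.68, 0], 0]
  ]
}}

```text
time_s: 3.1
position: [0.5796, -0.201, 0.3026]
eef_rot: [-0.0, 1.0, 0.002, -0.0]
force: [-0.8, -0.2, -0.5]
grip_width: 0.0851
gripper_force: 0.0
```

Emit:
{"fn": "play_rows", "kwargs": {
  "targets": [
    [-1, [0.11, 0.067, -0.35], 0],
    [-1, [0.11, 0.067, -0.7], 0],
    [-1, [0.11, 0.067, -0.7], 0],
    [-1, [0.11, 0.067, -0.7], 0],
    [-1, [0.11, 0.067, -0.7], 0]
  ]
}}

```text
time_s: 3.6
position: [0.5937, -0.1943, 0.2016]
eef_rot: [0.001, 1.0, -0.0, 0.001]
force: [0.2, -0.2, 1.1]
grip_width: 0.0855
gripper_force: 0.0
```

Run:
```python
from h import *
a=[]
for i in range(5):
    cams.grab_frame("top"); a.append(arm.get_state()["position"])
print(np.mean(a,0).round(4),np.std(a,0).round(4))
```

```text
[ 0.594  -0.1942  0.2018] [0.0001 0.0002 0.0005]
```

Emit:
{"fn": "play_rows", "kwargs": {
  "targets": [
    [-1, [0.013, 0.02, -0.3], 0],
    [-1, [0.013, 0.02, -0.6], 0],
    [-1, [0.013, 0.02, -0.75], 0],
    [-1, [0.013, 0.02, -0.75], 0],
    [1, [0.013, 0.02, -0.75], 0],
    [1, [0.013, 0.02, -0.75], 0],
    [1, [0.013, 0.02, -0.75], 0],
    [1, [0.013, 0.02, -0.75], 0],
    [1, [0.013, 0.02, -0.75], 0],
    [1, [0.013, 0.02, -0.75], 0]
  ],
  "force": 25
}}

```text
time_s: 4.85
position: [0.5962, -0.1908, 0.0884]
eef_rot: [0.001, 1.0, 0.0, 0.002]
force: [-0.9, -0.8, 6.3]
grip_width: 0.0338
gripper_force: 24.7
```

Emit:
{"fn": "play_rows", "kwargs": {
  "targets": [
    [1, [0, 0, 0.3], 0],
    [1, [0, 0, 0.6], 0],
    [1, [0, 0, 0.8], 0],
    [1, [0, 0.33, 0.8], 0],
    [1, [0, 0.66, 0.8], 0],
    [1, [0, 1, 0.8], 0]
  ]
}}

```text
time_s: 5.45
position: [0.5952, -0.0404, 0.2074]
eef_rot: [0.0, 1.0, -0.001, 0.001]
force: [1.1, -1.2, -0.1]
grip_width: 0.0337
gripper_force: 26.5
```

Emit:
{"fn": "play_rows", "kwargs": {
  "targets": [
    [1, [0, 0.33, 0], 0],
    [1, [0, 0.66, 0], 0],
    [1, [0, 1, 0], 0]
  ]
}}

```text
time_s: 5.75
position: [0.5977, 0.0433, 0.207]
eef_rot: [-0.014, 0.999, 0.031, -0.0]
force: [0.9, -0.6, 0.2]
grip_width: 0.0335
gripper_force: 26.5
```

Emit:
{"fn": "play_rows", "kwargs": {
  "targets": [
    [1, [0, 0.33, 0], 0],
    [1, [-0.1, 0.66, 0], 0],
    [1, [-0.2, 1, 0], 0]
  ]
}}

```text
time_s: 6.05
position: [0.5867, 0.0877, 0.2062]
eef_rot: [-0.029, 0.998, 0.063, -0.003]
force: [-0.0, -0.6, -0.6]
grip_width: 0.0332
gripper_force: 26.5
```

Emit:
{"fn": "play_rows", "kwargs": {
  "targets": [
    [1, [0, 0.33, 0], 0],
    [1, [-0.07, 0.66, 0], 0],
    [1, [-0.07, 0.85, 0], 0],
    [1, [-0.07, 0.85, -0.3], 0],
    [1, [-0.07, 0.85, -0.6], 0],
    [1, [-0.07, 0.85, -0.6], 0]
  ]
}}

```text
time_s: 6.65
position: [0.5913, 0.1371, 0.1283]
eef_rot: [-0.045, 0.994, 0.098, -0.007]
force: [-0.4, 0.8, -0.7]
grip_width: 0.0334
gripper_force: 26.5
```

Emit:
{"fn": "play_rows", "kwargs": {
  "targets": [
    [1, [0, 0, 0.6], 0],
    [1, [0, 0, 0.6], 0],
    [1, [0, 0, 0.6], 0],
    [1, [0, 0, 0.6], 0]
  ]
}}

```text
time_s: 7.05
position: [0.5926, 0.1376, 0.2217]
eef_rot: [-0.045, 0.994, 0.098, -0.005]
force: [-0.1, -0.3, -0.8]
grip_width: 0.0336
gripper_force: 26.5
```

Run:
```python
from h import *
s=arm.get_state()
for k in("qpos","position","eef_rot","force"): print(k,np.round(s[k],3))
```

```text
qpos [ 0.195  0.294 -0.013  1.265  0.09   3.141]
position [0.593 0.138 0.222]
eef_rot [-0.045  0.994  0.098 -0.005]
force [-0.077 -0.32  -0.815]
```

Emit:
{"fn": "play_rows", "kwargs": {
  "targets": [
    [1, [0, 0, 0], 0.045],
    [1, [0, 0, 0], 0.09],
    [1, [0, 0, 0], 0.135],
    [1, [0, 0, 0], 0.18],
    [1, [0, 0, 0], 0.225],
    [1, [0, 0, 0], 0.27],
    [1, [0, 0, 0], 0.315],
    [1, [0, 0, 0], 0.36],
    [1, [0, 0, 0], 0.405],
    [1, [0, 0, 0], 0.45]
  ]
}}

```text
time_s: 8.05
position: [0.5915, 0.1376, 0.2186]
eef_rot: [-0.031, 0.69, 0.722, -0.035]
force: [0.3, 0.3, 0.5]
grip_width: 0.0334
gripper_force: 26.5
```

Emit:
{"fn": "play_rows", "kwargs": {
  "targets": [
    [1, [0, 0.2, 0], 0],
    [1, [-0.05, 0.5, 0], 0],
    [1, [-0.1, 0.8, 0], 0],
    [1, [-0.1, 0.9, 0], 0],
    [1, [-0.1, 0.9, 0], 0]
  ]
}}

```text
time_s: 8.55
position: [0.5763, 0.2748, 0.2186]
eef_rot: [-0.031, 0.691, 0.721, -0.035]
force: [0.4, 0.3, 0.1]
grip_width: 0.0335
gripper_force: 26.5
```

Emit:
{"fn": "play_rows", "kwargs": {
  "targets": [
    [1, [0, 0.2, 0], 0],
    [1, [-0.05, 0.5, 0], 0],
    [1, [-0.15, 0.7, 0], 0],
    [1, [-0.15, 0.75, -0.2], 0],
    [1, [-0.15, 0.75, -0.5], 0],
    [1, [-0.15, 0.75, -0.5], 0]
  ]
}}

```text
time_s: 9.15
position: [0.552, 0.3826, 0.1381]
eef_rot: [-0.031, 0.692, 0.72, -0.04]
force: [-0.6, -0.3, -0.8]
grip_width: 0.0336
gripper_force: 26.5
```

Emit:
{"fn": "play_rows", "kwargs": {
  "targets": [
    [1, [0, 0, -0.15], 0],
    [1, [0, 0, -0.15], 0],
    [-0.1, [0, 0, -0.15], 0],
    [-0.1, [0, 0, -0.15], 0],
    [-0.1, [0, 0, -0.15], 0],
    [-0.1, [0, 0, 0.2], 0],
    [-0.1, [0, 0, 0.5], 0.03],
    [-0.1, [0, 0, 0.8], 0.07]
  ]
}}

```text
time_s: 9.95
position: [0.5544, 0.3854, 0.2685]
eef_rot: [-0.026, 0.607, 0.793, -0.036]
force: [1.2, 0.5, -0.1]
grip_width: 0.0469
gripper_force: 0.0
```

Emit:
{"fn": "play_rows", "kwargs": {
  "targets": [
    [-1, [0, 0, 0], 0.047],
    [-1, [0, 0, 0], 0.094],
    [-1, [0, 0, 0], 0.141],
    [-1, [0, 0, 0], 0.188],
    [-1, [0, 0, 0], 0.235],
    [-1, [0, 0, 0], 0.282],
    [-1, [0, 0, 0], 0.329],
    [-1, [0, 0, 0], 0.376],
    [-1, [0, 0, 0], 0.423],
    [-1, [0, 0, 0], 0.47]
  ]
}}

```text
time_s: 10.95
position: [0.5546, 0.3858, 0.2665]
eef_rot: [0.006, -0.086, 0.995, -0.045]
force: [-0.7, -0.2, 0.1]
grip_width: 0.0856
gripper_force: 0.0
```

```bash
cat > st.py <<'E'
from h import *
s=arm.get_state()
print(round(s["time_s"],2),*[np.round(s[k],3) for k in("qpos","position","eef_rot","force","grip_width")])
E
python3 st.py
python3 - <<'E'
from h import *
cv2.imwrite("pics/b1.png",cams.grab_frame("scene")[:,:,::-1])
E
```

```text
10.95 [ 0.635  0.45   0.307  1.465 -0.083  0.465] [0.555 0.386 0.267] [ 0.006 -0.086  0.995 -0.045] [-0.735 -0.206  0.088] 0.086
```

View pics/b1.png

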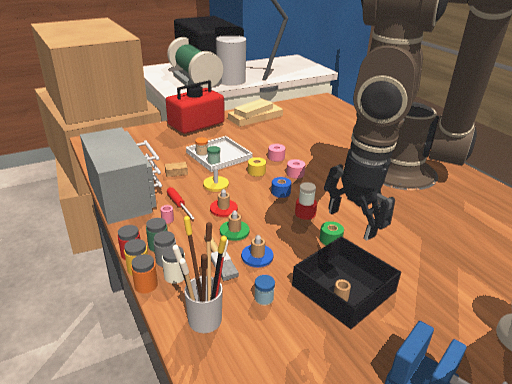

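Emit:
{"fn": "play_rows", "kwargs": {
  "targets": [
    [-1, [0, 0, 0], 0.047],
    [-1, [0, 0, 0], 0.094],
    [-1, [0, 0, 0], 0.141],
    [-1, [0, 0, 0], 0.188],
    [-1, [0, 0, 0], 0.235],
    [-1, [0, 0, 0], 0.282],
    [-1, [0, 0, 0], 0.329],
    [-1, [0, 0, 0], 0.376],
    [-1, [0, 0, 0], 0.423],
    [-1, [0, 0, 0], 0.47]
  ]
}}

```text
time_s: 12.0
position: [0.5545, 0.3857, 0.2665]
eef_rot: [-0.035, 0.732, -0.68, 0.03]
force: [-0.3, -0.4, -0.3]
grip_width: 0.0852
gripper_force: 0.0
```

Emit:
{"fn": "play_rows", "kwargs": {
  "targets": [
    [-1, [0, 0, 0], 0.047],
    [-1, [0, 0, 0], 0.094],
    [-1, [0, 0, 0], 0.141],
    [-1, [0, 0, 0], 0.188],
    [-1, [0, 0, 0], 0.235],
    [-1, [0, 0, 0], 0.282],
    [-1, [0, 0, 0], 0.329],
    [-1, [0, 0, 0], 0.376],
    [-1, [0, 0, 0], 0.423],
    [-1, [0, 0, 0], 0.47]
  ]
}}

```text
time_s: 13.0
position: [0.5546, 0.3856, 0.2664]
eef_rot: [-0.046, 0.999, -0.01, -0.001]
force: [0.8, 0.1, -0.0]
grip_width: 0.0856
gripper_force: 0.0
```

Emit:
{"fn": "play_rows", "kwargs": {
  "targets": [
    [-1, [0, 0, 0], 0.047],
    [-1, [0, 0, 0], 0.094],
    [-1, [0, 0, 0], 0.141],
    [-1, [0, 0, 0], 0.17]
  ]
}}

```text
time_s: 13.4
position: [0.5547, 0.3856, 0.2663]
eef_rot: [-0.044, 0.966, 0.253, -0.013]
force: [0.3, -0.3, -0.1]
grip_width: 0.085
gripper_force: 0.0
```

```bash
python3 st.py
```

```text
13.4 [ 0.578  0.418  0.259  1.409  0.091 -3.077] [0.555 0.386 0.266] [-0.044  0.966  0.253 -0.013] [ 0.309 -0.327 -0.11 ] 0.085
```

Emit:
{"fn": "play_rows", "kwargs": {
  "targets": [
    [-1, [0, -0.33, 0], 0],
    [-1, [0, -0.66, 0], 0],
    [-1, [0, -1, 0], 0],
    [-1, [0, -1, 0], 0]
  ]
}}

```text
time_s: 13.8
position: [0.5362, 0.2706, 0.2669]
eef_rot: [-0.029, 0.975, 0.219, -0.008]
force: [-0.2, 0.1, -0.6]
grip_width: 0.0853
gripper_force: 0.0
```

```bash
python3 st.py
```

```text
13.8 [ 0.445  0.274  0.061  1.361  0.06  -3.138] [0.536 0.271 0.267] [-0.029  0.975  0.219 -0.008] [-0.21   0.147 -0.625] 0.085
```

Emit:
{"fn": "play_rows", "kwargs": {
  "targets": [
    [-1, [0, -0.33, 0], 0],
    [-1, [0, -0.66, 0], 0],
    [-1, [0, -1, 0], 0],
    [-1, [0, -1, 0], 0]
  ]
}}

```text
time_s: 14.2
position: [0.5077, 0.2086, 0.2662]
eef_rot: [-0.013, 0.982, 0.187, -0.005]
force: [0.1, -0.7, 0.1]
grip_width: 0.0855
gripper_force: 0.0
```

```bash
python3 st.py
```

```text
14.2 [ 0.379  0.176 -0.063  1.336  0.027 -3.14 ] [0.508 0.209 0.266] [-0.013  0.982  0.187 -0.005] [ 0.105 -0.688  0.128] 0.085
```

Emit:
{"fn": "play_rows", "kwargs": {
  "targets": [
    [-1, [0, -0.33, 0], 0],
    [-1, [0, -0.6, 0], 0],
    [-1, [0, -0.82, 0], 0],
    [-1, [0, -0.82, 0], 0]
  ]
}}

```text
time_s: 14.6
position: [0.4864, 0.1563, 0.2659]
eef_rot: [0.005, 0.988, 0.156, -0.002]
force: [-0.1, 0.0, 0.3]
grip_width: 0.0852
gripper_force: 0.0
```

```bash
python3 st.py
```

```text
14.6 [ 0.315  0.106 -0.145  1.325 -0.008 -3.14 ] [0.486 0.156 0.266] [ 0.005  0.988  0.156 -0.002] [-0.098  0.04   0.285] 0.085
```

Emit:
{"fn": "play_rows", "kwargs": {
  "targets": [
    [-1, [0, 0, 0], -0.047],
    [-1, [0, 0, 0], -0.094],
    [-1, [0, 0, 0], -0.141],
    [-1, [0, 0, 0], -0.188],
    [-1, [0, 0, 0], -0.235],
    [-1, [0, 0, 0], -0.282],
    [-1, [0, 0, 0], -0.329],
    [-1, [0, 0, 0], -0.376],
    [-1, [0, 0, 0], -0.423],
    [-1, [0, 0, 0], -0.47]
  ]
}}

```text
time_s: 15.6
position: [0.487, 0.157, 0.2656]
eef_rot: [0.002, 0.834, -0.551, -0.005]
force: [0.7, -0.6, 0.2]
grip_width: 0.0852
gripper_force: 0.0
```

Emit:
{"fn": "play_rows", "kwargs": {
  "targets": [
    [-1, [0.1, -0.07, 0], -0.047],
    [-1, [0.2, -0.14, 0], -0.094],
    [-1, [0.3, -0.21, 0], -0.141],
    [-1, [0.4, -0.28, 0], -0.188],
    [-1, [0.5, -0.35, 0], -0.235],
    [-1, [0.6, -0.42, 0], -0.282],
    [-1, [0.7, -0.49, 0], -0.329],
    [-1, [0.8, -0.56, 0], -0.376],
    [-1, [0.9, -0.62, 0], -0.423],
    [-1, [1, -0.69, 0], -0.47]
  ]
}}

```text
time_s: 16.6
position: [0.6377, 0.0532, 0.2654]
eef_rot: [0.002, -0.246, 0.969, 0.005]
force: [-0.9, 0.4, -0.3]
grip_width: 0.0852
gripper_force: 0.0
```

Emit:
{"fn": "play_rows", "kwargs": {
  "targets": [
    [-1, [0.09, 0, -0.2], -0.045],
    [-1, [0.09, 0, -0.4], -0.09],
    [-1, [0.09, 0, -0.43], -0.13],
    [-1, [0.09, 0, -0.43], -0.16],
    [-1, [0.09, 0, -0.43], -0.16],
    [-1, [0.09, 0, -0.43], -0.16]
  ]
}}

```text
time_s: 17.2
position: [0.6505, 0.0533, 0.2012]
eef_rot: [0.003, -0.001, 1.0, 0.004]
force: [-0.2, 0.5, 0.4]
grip_width: 0.0855
gripper_force: 0.0
```

```bash
python3 st.py
```

```text
17.2 [0.079 0.379 0.062 1.247 0.008 0.077] [0.651 0.053 0.201] [ 0.003 -0.001  1.     0.004] [-0.192  0.485  0.397] 0.086
```

Emit:
{"fn": "play_rows", "kwargs": {
  "targets": [
    [-1, [0, 0, -0.3], 0],
    [-1, [0, 0, -0.6], 0],
    [-1, [0, 0, -0.75], 0],
    [-1, [0, 0, -0.75], 0],
    [1, [0, 0, -0.75], 0],
    [1, [0, 0, -0.75], 0],
    [1, [0, 0, -0.75], 0],
    [1, [0, 0, -0.75], 0],
    [1, [0, 0, -0.75], 0]
  ],
  "force": 25
}}

```text
time_s: 18.1
position: [0.6512, 0.053, 0.0908]
eef_rot: [0.005, 0.0, 1.0, 0.004]
force: [-1.4, -0.1, 5.0]
grip_width: 0.0337
gripper_force: 24.8
```

Emit:
{"fn": "play_rows", "kwargs": {
  "targets": [
    [1, [0, 0, 0.3], 0],
    [1, [0, 0, 0.6], 0],
    [1, [0, 0, 0.75], 0],
    [1, [0, 0.3, 0.75], 0],
    [1, [0, 0.6, 0.75], 0],
    [1, [-0.1, 0.8, 0.75], 0]
  ]
}}

```text
time_s: 18.7
position: [0.6362, 0.1751, 0.2018]
eef_rot: [0.004, -0.0, 1.0, 0.005]
force: [-0.5, -1.0, 0.0]
grip_width: 0.0336
gripper_force: 27.8
```

Emit:
{"fn": "play_rows", "kwargs": {
  "targets": [
    [1, [-0.2, 0.3, 0], 0],
    [1, [-0.4, 0.6, 0], 0],
    [1, [-0.55, 0.98, 0], 0],
    [1, [-0.55, 0.98, -0.3], 0],
    [1, [-0.55, 0.98, -0.53], 0],
    [1, [-0.55, 0.98, -0.53], 0]
  ]
}}

```text
time_s: 19.3
position: [0.5497, 0.3194, 0.117]
eef_rot: [-0.001, -0.001, 1.0, 0.002]
force: [-0.9, -0.7, 0.2]
grip_width: 0.0336
gripper_force: 27.8
```

Emit:
{"fn": "play_rows", "kwargs": {
  "targets": [
    [0.05, [0, 0, 0], 0],
    [0.05, [0, 0, 0], 0],
    [0.05, [0, 0, 0], 0],
    [0.05, [0, 0, 0.3], 0],
    [0.05, [0, 0, 0.55], 0],
    [-1, [0, 0, 0.55], 0],
    [-1, [0, -0.3, 0.55], 0],
    [-1, [0.3, -0.6, 0.55], 0],
    [-1, [0.6, -0.98, 0.55], 0],
    [-1, [0.6, -0.98, 0.55], 0]
  ]
}}

```text
time_s: 20.3
position: [0.6445, 0.1702, 0.2054]
eef_rot: [0.004, 0.001, 1.0, 0.004]
force: [0.1, 0.8, 0.2]
grip_width: 0.0852
gripper_force: 0.0
```

Emit:
{"fn": "play_rows", "kwargs": {
  "targets": [
    [-1, [0, 0, 0], 0],
    [-1, [0, 0, 0], 0]
  ]
}}

```text
time_s: 20.5
position: [0.6433, 0.1718, 0.2046]
eef_rot: [0.003, 0.001, 1.0, 0.005]
force: [0.6, 0.7, -0.5]
grip_width: 0.0856
gripper_force: 0.0
```

Emit:
{"fn": "play_rows", "kwargs": {
  "targets": [
    [-1, [0, 0, -0.3], 0],
    [-1, [0, 0, -0.6], 0],
    [-1, [0, 0, -0.77], 0],
    [-1, [0, 0, -0.77], 0],
    [1, [0, 0, -0.77], 0],
    [1, [0, 0, -0.77], 0],
    [1, [0, 0, -0.77], 0],
    [1, [0, 0, -0.77], 0],
    [1, [0, 0, -0.77], 0]
  ]
}}

```text
time_s: 21.4
position: [0.6437, 0.1733, 0.0911]
eef_rot: [0.005, 0.0, 1.0, 0.005]
force: [-0.8, 0.8, 5.1]
grip_width: 0.034
gripper_force: 24.5
```

Emit:
{"fn": "play_rows", "kwargs": {
  "targets": [
    [1, [0, 0, 0.3], 0],
    [1, [0, 0, 0.6], 0],
    [1, [0, 0, 0.77], 0],
    [1, [-0.15, 0.25, 0.77], 0],
    [1, [-0.3, 0.5, 0.77], 0],
    [1, [-0.5, 0.73, 0.77], 0]
  ]
}}

```text
time_s: 22.0
position: [0.5679, 0.2835, 0.2054]
eef_rot: [0.004, 0.001, 1.0, 0.005]
force: [-0.0, 0.8, -1.0]
grip_width: 0.0338
gripper_force: 27.6
```

Emit:
{"fn": "play_rows", "kwargs": {
  "targets": [
    [1, [-0.2, 0.3, 0], 0],
    [1, [-0.4, 0.6, 0], 0],
    [1, [-0.55, 0.7, 0], 0],
    [1, [-0.55, 0.7, -0.3], 0],
    [1, [-0.55, 0.7, -0.55], 0],
    [1, [-0.55, 0.7, -0.55], 0]
  ]
}}

```text
time_s: 22.6
position: [0.4826, 0.386, 0.1173]
eef_rot: [-0.0, -0.0, 1.0, 0.002]
force: [-0.5, -1.4, 0.7]
grip_width: 0.0337
gripper_force: 27.6
```

Emit:
{"fn": "play_rows", "kwargs": {
  "targets": [
    [0.05, [0, 0, 0], 0],
    [0.05, [0, 0, 0], 0],
    [0.05, [0, 0, 0], 0],
    [0.05, [0, 0, 0.3], 0],
    [0.05, [0, 0, 0.55], 0],
    [-1, [0, 0, 0.55], 0],
    [-1, [0, -0.3, 0.55], 0],
    [-1, [0, -0.6, 0.55], 0],
    [-1, [0, -0.95, 0.55], 0]
  ]
}}

```text
time_s: 23.5
position: [0.4855, 0.2466, 0.2052]
eef_rot: [0.004, -0.0, 1.0, 0.005]
force: [0.9, -0.1, -0.2]
grip_width: 0.0853
gripper_force: 0.0
```

Emit:
{"fn": "play_rows", "kwargs": {
  "targets": [
    [-1, [0.16, -0.33, 0], 0],
    [-1, [0.33, -0.66, 0], 0],
    [-1, [0.5, -1, 0], 0]
  ]
}}

```text
time_s: 23.8
position: [0.5531, 0.1113, 0.2057]
eef_rot: [0.004, 0.0, 1.0, 0.005]
force: [-0.0, 0.5, 0.3]
grip_width: 0.0857
gripper_force: 0.0
```

Emit:
{"fn": "play_rows", "kwargs": {
  "targets": [
    [-1, [0.16, -0.33, 0], 0],
    [-1, [0.33, -0.66, 0], 0],
    [-1, [0.46, -1, 0], 0],
    [-1, [0.46, -1, 0], 0],
    [-1, [0.46, -1, 0], 0],
    [-1, [0.46, -1, 0], 0]
  ]
}}

```text
time_s: 24.4
position: [0.6211, -0.0365, 0.2046]
eef_rot: [0.003, 0.0, 1.0, 0.005]
force: [-0.1, 0.3, -0.5]
grip_width: 0.0855
gripper_force: 0.0
```

```bash
python3 st.py
```

```text
24.4 [-0.062  0.321 -0.012  1.232  0.01  -0.061] [ 0.621 -0.037  0.205] [0.003 0.    1.    0.005] [-0.125  0.252 -0.474] 0.086
```

Emit:
{"fn": "play_rows", "kwargs": {
  "targets": [
    [-1, [0.065, -0.132, -0.2], 0],
    [-1, [0.065, -0.132, -0.5], 0],
    [-1, [0.065, -0.132, -0.77], 0],
    [-1, [0.065, -0.132, -0.77], 0],
    [1, [0.065, -0.132, -0.77], 0],
    [1, [0.065, -0.132, -0.77], 0],
    [1, [0.065, -0.132, -0.77], 0],
    [1, [0.065, -0.132, -0.77], 0],
    [1, [0.065, -0.132, -0.77], 0]
  ]
}}

```text
time_s: 25.3
position: [0.6323, -0.0564, 0.0914]
eef_rot: [0.005, 0.0, 1.0, 0.004]
force: [-0.8, 1.4, 5.8]
grip_width: 0.0337
gripper_force: 24.4
```

Emit:
{"fn": "play_rows", "kwargs": {
  "targets": [
    [1, [0, 0, 0.3], 0],
    [1, [0, 0, 0.6], 0],
    [1, [0, 0, 0.77], 0],
    [1, [-0.15, 0.3, 0.77], 0],
    [1, [-0.3, 0.6, 0.77], 0],
    [1, [-0.4, 0.9, 0.77], 0]
  ]
}}

```text
time_s: 25.9
position: [0.5701, 0.0793, 0.2058]
eef_rot: [0.004, 0.001, 1.0, 0.005]
force: [1.3, -0.4, -0.9]
grip_width: 0.0337
gripper_force: 27.1
```

Emit:
{"fn": "play_rows", "kwargs": {
  "targets": [
    [1, [-0.16, 0.3, 0], 0],
    [1, [-0.33, 0.6, 0], 0],
    [1, [-0.5, 0.9, 0], 0],
    [1, [-0.5, 0.9, 0], 0]
  ]
}}

```text
time_s: 26.3
position: [0.4937, 0.2174, 0.2056]
eef_rot: [0.004, -0.003, 1.0, 0.005]
force: [0.2, -1.1, -1.2]
grip_width: 0.0333
gripper_force: 27.1
```

Drop at (.487,.322), then look.

Emit:
{"fn": "play_rows", "kwargs": {
  "targets": [
    [1, [-0.05, 0.3, 0], 0],
    [1, [-0.05, 0.69, 0], 0],
    [1, [-0.05, 0.69, 0], 0],
    [1, [-0.05, 0.69, -0.3], 0],
    [1, [-0.05, 0.69, -0.55], 0],
    [1, [-0.05, 0.69, -0.55], 0],
    [0.05, [-0.05, 0.69, -0.55], 0],
    [0.05, [-0.05, 0.69, -0.55], 0],
    [0.05, [-0.05, 0.69, -0.55], 0],
    [0.05, [-0.05, 0.69, -0.2], 0]
  ]
}}

```text
time_s: 27.3
position: [0.4862, 0.3151, 0.1676]
eef_rot: [-0.001, 0.0, 1.0, 0.002]
force: [0.2, -0.6, -0.7]
grip_width: 0.0408
gripper_force: 0.0
```

Emit:
{"fn": "play_rows", "kwargs": {
  "targets": [
    [-0.5, [0, 0, 0.3], 0],
    [-1, [-0.1, -0.3, 0.5], 0],
    [-1, [-0.3, -0.6, 0.6], 0],
    [-1, [-0.5, -0.8, 0.6], 0],
    [-1, [-0.5, -0.8, 0.6], 0],
    [-1, [-0.5, -0.8, 0.6], 0]
  ]
}}

```text
time_s: 27.9
position: [0.4134, 0.1963, 0.2639]
eef_rot: [0.005, 0.001, 1.0, 0.005]
force: [-0.1, 1.0, 0.3]
grip_width: 0.0853
gripper_force: 0.0
```

```bash
python3 st.py
python3 - <<'E'
from h import *
I=grab()
print("green roll",*fit(I,"green",np.array([.439,.1975,.02]),.03,.04))
T=np.vstack([I["top"][110:260,60:380],I["scene"][130:330,150:470]])
cv2.imwrite("pics/b2.png",cv2.resize(T,None,fx=1.7,fy=1.7)[:,:,::-1])
# white pot lid blob
for n in I:
    c=proj(n,[.43,.067,.092]).round().astype(int); H=cv2.cvtColor(I[n],cv2.COLOR_RGB2HSV)
    m=((H[...,1]<50)&(H[...,2]>120)).astype(np.uint8); w=np.zeros_like(m); cv2.circle(w,tuple(map(int,c)),18,1,-1)
    ys,xs=np.nonzero(m*w); print(n,c,len(xs),xs.min(),xs.max(),ys.min(),ys.max(),xs.mean(),ys.mean(),at_z(n,(xs.mean(),ys.mean()),.092))
E
```

```text
27.9 [ 0.441 -0.008 -0.27   1.295  0.005  0.442] [0.413 0.196 0.264] [0.005 0.001 1.    0.005] [-0.067  0.968  0.288] 0.085
green roll [0.44604283 0.1984954  0.02986502] {'scene': 0.82, 'top': 0.56} 0.86
scene [308 186] 282 300 315 183 204 306.90070921985813 193.04964539007094 [0.4532684  0.09496727 0.092     ]
top [229 233] 233 220 238 224 241 229.46781115879827 232.1244635193133 [0.43274774 0.06591354 0.092     ]
```

View pics/b2.png

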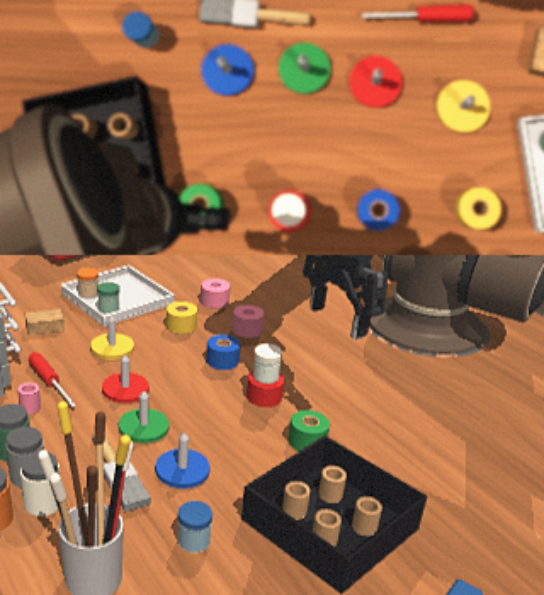

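Four cores stand in the bin (scene crop), all the spindles are bare, and the rolls and pot are undisturbed. Next is the pot.

Emit:
{"fn": "play_rows", "kwargs": {
  "targets": [
    [-1, [0.04, -0.3, 0], 0],
    [-1, [0.08, -0.6, 0], 0],
    [-1, [0.13, -0.87, 0], 0],
    [-1, [0.13, -0.87, -0.3], 0],
    [-1, [0.13, -0.87, -0.3], 0],
    [-1, [0.13, -0.87, -0.3], 0]
  ]
}}

```text
time_s: 28.6
position: [0.4333, 0.0669, 0.2165]
eef_rot: [0.002, -0.0, 1.0, 0.004]
force: [0.7, -0.4, 1.2]
grip_width: 0.0854
gripper_force: 0.0
```

```bash
python3 st.py
```

```text
28.6 [ 0.149 -0.025 -0.391  1.2    0.008  0.149] [0.433 0.067 0.217] [ 0.002 -0.     1.     0.004] [ 0.707 -0.419  1.208] 0.085
```

Emit:
{"fn": "play_rows", "kwargs": {
  "targets": [
    [-1, [0, 0, -0.3], 0],
    [-1, [0, 0, -0.6], 0],
    [-1, [0, 0, -0.6], 0],
    [-1, [0, 0, -0.6], 0],
    [1, [0, 0, -0.6], 0],
    [1, [0, 0, -0.6], 0],
    [1, [0, 0, -0.6], 0],
    [1, [0, 0, -0.6], 0],
    [1, [0, 0, -0.6], 0]
  ],
  "force": 35
}}

```text
time_s: 29.5
position: [0.4342, 0.0666, 0.1287]
eef_rot: [0.005, 0.0, 1.0, 0.005]
force: [-0.9, -0.7, 7.7]
grip_width: 0.0434
gripper_force: 34.6
```

Emit:
{"fn": "play_rows", "kwargs": {
  "targets": [
    [1, [0, 0, 0.2], 0],
    [1, [0, 0, 0.5], 0],
    [1, [0, -0.25, 0.6], 0],
    [1, [0.05, -0.5, 0.6], 0],
    [1, [0.1, -0.75, 0.6], 0],
    [1, [0.1, -1, 0.6], 0],
    [1, [0.1, -1, 0.6], 0]
  ]
}}

```text
time_s: 30.2
position: [0.4482, -0.087, 0.2174]
eef_rot: [0.004, 0.003, 1.0, 0.004]
force: [0.2, 0.2, -1.0]
grip_width: 0.0431
gripper_force: 36.4
```

Emit:
{"fn": "play_rows", "kwargs": {
  "targets": [
    [1, [0.05, -0.25, 0], 0],
    [1, [0.1, -0.5, 0], 0],
    [1, [0.1, -0.75, 0], 0],
    [1, [0.1, -1, 0], 0],
    [1, [0.1, -1, 0], 0]
  ]
}}

```text
time_s: 30.7
position: [0.4632, -0.2366, 0.2169]
eef_rot: [0.003, 0.002, 1.0, 0.004]
force: [0.2, 0.5, -1.5]
grip_width: 0.043
gripper_force: 36.7
```

Emit:
{"fn": "play_rows", "kwargs": {
  "targets": [
    [1, [0, -0.25, 0], 0],
    [1, [0, -0.5, 0], 0],
    [1, [0, -0.75, 0], 0],
    [1, [0, -0.92, 0], 0],
    [1, [0, -0.92, 0], 0],
    [1, [0, -0.92, 0], 0]
  ]
}}

```text
time_s: 31.3
position: [0.4631, -0.3709, 0.2166]
eef_rot: [0.003, 0.0, 1.0, 0.005]
force: [0.3, 0.6, -1.9]
grip_width: 0.0433
gripper_force: 36.8
```

```bash
python3 st.py
python3 - <<'E'
from h import *
cams.grab_frame("top")
for k in("tray","pot","tray_pot_1"): print(k,[(round(r["p"],2),np.round(r["point"],3).tolist()) for r in models.place_of("top",k)])
E
```

```text
31.3 [-0.68   0.268 -0.056  1.248  0.011 -0.679] [ 0.463 -0.371  0.217] [0.003 0.    1.    0.005] [ 0.287  0.617 -1.87 ] 0.043
tray [(0.79, [0.5, -0.371, 0.003])]
pot [(0.64, [0.463, -0.372, 0.126]), (0.6, [0.733, 0.127, -0.003])]
tray_pot_1 [(0.83, [0.558, -0.399, 0.004]), (0.54, [0.546, -0.322, 0.006])]
```

Emit:
{"fn": "play_rows", "kwargs": {
  "targets": [
    [1, [0, 0, -0.3], 0],
    [1, [0, 0, -0.6], 0],
    [1, [0, 0, -0.75], 0],
    [1, [0, 0, -0.8], 0],
    [1, [0, 0, -0.815], 0],
    [1, [0, 0, -0.815], 0]
  ]
}}

```text
time_s: 32.1
position: [0.4637, -0.3716, 0.0956]
eef_rot: [0.004, -0.0, 1.0, 0.004]
force: [-0.1, 0.2, -0.7]
grip_width: 0.0432
gripper_force: 36.9
```

Emit:
{"fn": "play_rows", "kwargs": {
  "targets": [
    [-0.6, [0, 0, 0], 0],
    [-1, [0, 0, 0], 0],
    [-1, [0, 0, 0], 0],
    [-1, [0, 0, 0], 0],
    [-1, [0, 0, 0.3], 0],
    [-1, [0, 0, 0.6], 0],
    [-1, [0, 0, 0.95], 0],
    [-1, [-0.3, 0.2, 0.95], 0],
    [-1, [-0.6, 0.2, 0.95], 0],
    [-1, [-0.9, 0.2, 0.95], 0]
  ]
}}

```text
time_s: 33.1
position: [0.327, -0.3409, 0.2378]
eef_rot: [0.004, -0.001, 1.0, 0.004]
force: [-0.4, -0.2, 1.0]
grip_width: 0.0852
gripper_force: 0.0
```

```bash
python3 st.py
cat > m2.py <<'E'
from h import *
import sys
I=grab()
R={"red":(.432,.067,.02),"blue":(.436,-.06,.02),"yellow":(.441,-.207,.02),"green":(.436,.198,.02)}
S={"red":(.63,-.055,.005),"blue":(.644,.172,.005),"yellow":(.594,-.191,.005),"green":(.648,.053,.005)}
for c in R:
    try: print("roll",c,*fit(I,c,np.array(R[c]),.03,.04))
    except Exception as e: print(c,"failed",e)
for c in S:
    try: print("stand",c,*fit(I,c,np.array(S[c]),.04,.01,win=(21,28)),fit({"top":I["top"]},c,np.array(S[c]),.04,.01,fixz=.005)[0])
    except Exception as e: print(c,"failed",e)
for n in I: print(n,[(round(r["p"],2),np.round(r["point"],3).tolist()) for r in models.place_of(n,"pot")])
T=np.vstack([I["top"][110:260,120:460],I["scene"][120:300,130:470]])
cv2.imwrite(f"pics/{sys.argv[1]}.png",cv2.resize(T,None,fx=1.7,fy=1.7)[:,:,::-1])
E
python3 m2.py c1
```

```text
33.1 [-0.811  0.036 -0.283  1.253  0.01  -0.813] [ 0.327 -0.341  0.238] [ 0.004 -0.001  1.     0.004] [-0.445 -0.168  1.034] 0.085
roll red [0.43094919 0.06734592 0.02059008] {'scene': 1.01, 'top': 1.12} 0.29
roll blue [ 0.43549794 -0.06167515  0.02162145] {'scene': 0.94, 'top': 0.95} 0.32
roll yellow [ 0.44085955 -0.20762867  0.02147365] {'scene': 1.03, 'top': 1.02} 0.12
roll green [0.43878135 0.19706581 0.02520394] {'scene': 0.83, 'top': 0.93} 0.72
stand red [ 0.63121207 -0.05640125  0.00666586] {'scene': 1.03, 'top': 1.06} 0.36 [ 0.63082678 -0.0560394   0.005     ]
stand blue [0.64472066 0.17048613 0.00596052] {'scene': 0.96, 'top': 0.95} 0.35 [0.64413029 0.1711681  0.005     ]
stand yellow [ 0.59583002 -0.19061933  0.0065791 ] {'scene': 1.06, 'top': 1.05} 0.31 [ 0.59552535 -0.19055666  0.005     ]
stand green [0.64973096 0.05263059 0.00656702] {'scene': 0.94, 'top': 0.95} 0.39 [0.64923419 0.05324383 0.005     ]
scene [(0.49, [0.458, -0.37, 0.004])]
top [(0.96, [0.465, -0.374, 0.005])]
```

View pics/c1.png

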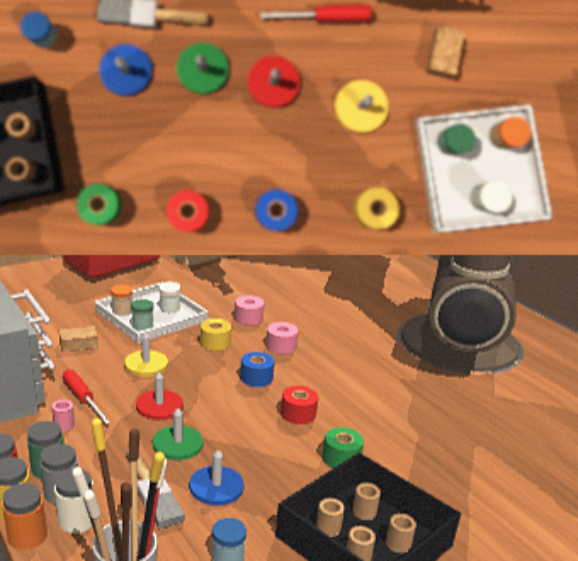

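Emit:
{"fn": "play_rows", "kwargs": {
  "targets": [
    [-1, [0.25, 0.3, 0], 0],
    [-1, [0.5, 0.6, 0], 0],
    [-1, [0.757, 0.89, 0], 0],
    [-1, [0.757, 0.89, -0.3], 0],
    [-1, [0.757, 0.89, -0.6], 0],
    [-1, [0.757, 0.89, -0.6], 0],
    [-1, [0.757, 0.89, -0.6], 0]
  ]
}}

```text
time_s: 34.0
position: [0.442, -0.2077, 0.1469]
eef_rot: [0.002, -0.0, 1.0, 0.005]
force: [-0.7, -0.3, 1.4]
grip_width: 0.085
gripper_force: 0.0
```

```bash
python3 st.py
```

```text
34.0 [-0.444  0.107 -0.41   1.054  0.011 -0.445] [ 0.442 -0.208  0.147] [ 0.002 -0.     1.     0.005] [-0.684 -0.289  1.384] 0.085
```

Down 0.067, close, then lift.

Emit:
{"fn": "play_rows", "kwargs": {
  "targets": [
    [-1, [0, 0, -0.2], 0],
    [-1, [0, 0, -0.45], 0],
    [-1, [0, 0, -0.45], 0],
    [1, [0, 0, -0.45], 0],
    [1, [0, 0, -0.45], 0],
    [1, [0, 0, -0.45], 0],
    [1, [0, 0, -0.45], 0],
    [1, [0, 0, -0.45], 0]
  ],
  "force": 40
}}

```text
time_s: 34.8
position: [0.4433, -0.209, 0.0828]
eef_rot: [0.005, 0.0, 1.0, 0.003]
force: [-0.3, 0.4, 6.3]
grip_width: 0.0586
gripper_force: 42.3
```

Emit:
{"fn": "play_rows", "kwargs": {
  "targets": [
    [1, [0, 0, 0.25], 0],
    [1, [0, 0, 0.5], 0],
    [1, [0, 0, 0.75], 0],
    [1, [0.25, 0.03, 0.75], 0],
    [1, [0.5, 0.06, 0.75], 0],
    [1, [0.75, 0.09, 0.75], 0],
    [1, [1, 0.113, 0.75], 0],
    [1, [1, 0.113, 0.75], 0],
    [1, [1, 0.113, 0.75], 0]
  ]
}}

```text
time_s: 35.7
position: [0.5923, -0.1911, 0.1931]
eef_rot: [0.004, -0.0, 1.0, 0.004]
force: [-0.7, -0.1, -1.5]
grip_width: 0.0582
gripper_force: 44.1
```

```bash
python3 st.py
cat > held.py <<'E'
from h import *
import sys
c=sys.argv[1]; I=grab(); s=arm.get_state(); p=s["position"]
for ks in (["top"],["scene"],["scene","top"]):
    try: print(ks,*fit({k:I[k] for k in ks},c,np.array([p[0],p[1],p[2]-.06]),.03,.04,win=(26,30),fixz=p[2]-.06 if len(ks)<2 else None))
    except Exception as e: print(ks,e)
E
python3 held.py yellow
```

```text
35.7 [-0.316  0.326 -0.03   1.21   0.01  -0.316] [ 0.592 -0.191  0.193] [ 0.004 -0.     1.     0.004] [-0.746 -0.083 -1.468] 0.058
['top'] [ 0.56649059 -0.16883707  0.13308721] {'top': 1.12} 0.0
['scene'] [ 0.5928597  -0.18754741  0.13308721] {'scene': 0.95} 0.0
['scene', 'top'] [ 0.57723265 -0.17593962  0.12878005] {'scene': 0.95, 'top': 1.13} 6.4
```

Emit:
{"fn": "play_rows", "kwargs": {
  "targets": [
    [1, [0.033, 0.003, -0.1], 0],
    [1, [0.033, 0.003, -0.2], 0],
    [1, [0.033, 0.003, -0.3], 0],
    [1, [0.033, 0.003, -0.4], 0],
    [1, [0.033, 0.003, -0.4], 0]
  ]
}}

```text
time_s: 36.3
position: [0.5948, -0.1905, 0.1292]
eef_rot: [0.001, 0.001, 1.0, 0.005]
force: [-0.8, 0.5, -1.0]
grip_width: 0.0586
gripper_force: 44.1
```

```bash
python3 st.py
```

```text
36.3 [-0.314  0.363 -0.123  1.086  0.01  -0.313] [ 0.595 -0.191  0.129] [0.001 0.001 1.    0.005] [-0.762  0.523 -0.989] 0.059
```

Emit:
{"fn": "play_rows", "kwargs": {
  "targets": [
    [1, [0, 0, -0.1], 0],
    [1, [0, 0, -0.2], 0],
    [1, [0, 0, -0.235], 0],
    [1, [0, 0, -0.235], 0],
    [-1, [0, 0, -0.235], 0],
    [-1, [0, 0, -0.235], 0],
    [-1, [0, 0, -0.235], 0],
    [-1, [0, 0, -0.235], 0]
  ]
}}

```text
time_s: 37.1
position: [0.5968, -0.1907, 0.0974]
eef_rot: [0.004, 0.0, 1.0, 0.004]
force: [-0.0, 0.3, -0.4]
grip_width: 0.0852
gripper_force: 0.0
```

Emit:
{"fn": "play_rows", "kwargs": {
  "targets": [
    [-1, [0, 0, 0.2], 0],
    [-1, [0, 0, 0.5], 0],
    [-1, [0, 0, 0.9], 0],
    [-1, [-0.3, 0.2, 0.9], 0],
    [-1, [-0.6, 0.5, 0.9], 0],
    [-1, [-1, 0.85, 0.9], 0],
    [-1, [-1, 0.85, 0.9], 0],
    [-1, [-1, 0.85, 0.9], 0]
  ]
}}

```text
time_s: 37.9
position: [0.4421, -0.0606, 0.2321]
eef_rot: [0.002, -0.001, 1.0, 0.005]
force: [-0.1, -0.1, -0.1]
grip_width: 0.0856
gripper_force: 0.0
```

```bash
python3 st.py; python3 m2.py c2
python3 - <<'E'
from h import *
print(*fit(grab(),"yellow",np.array([.596,-.191,.03]),.03,.04))
E
```

```text
37.9 [-0.141 -0.014 -0.346  1.236  0.01  -0.144] [ 0.442 -0.061  0.232] [ 0.002 -0.001  1.     0.005] [-0.141 -0.118 -0.105] 0.086
roll red [0.43090684 0.06706654 0.02041947] {'scene': 1.01, 'top': 1.1} 0.25
blue failed Residuals are not finite in the initial point.
yellow failed Residuals are not finite in the initial point.
roll green [0.43881639 0.19713031 0.02530252] {'scene': 0.83, 'top': 0.93} 0.72
stand red [ 0.63237583 -0.05454779  0.00856366] {'scene': 1.0, 'top': 0.98} 0.31 [ 0.63251112 -0.05436362  0.005     ]
stand blue [0.6446471  0.17051396 0.0058271 ] {'scene': 0.96, 'top': 0.95} 0.32 [0.64408904 0.17113445 0.005     ]
stand yellow [ 0.60566113 -0.18615953  0.02902204] {'scene': 1.61, 'top': 0.46} 2.34 [ 0.61490232 -0.19362199  0.005     ]
stand green [0.64983853 0.05274404 0.00666059] {'scene': 0.93, 'top': 0.96} 0.41 [0.64930736 0.05339714 0.005     ]
scene [(0.45, [0.457, -0.369, 0.008]), (0.2, [0.596, -0.192, 0.001])]
top [(0.67, [0.466, -0.375, 0.001]), (0.62, [0.591, -0.193, -0.002])]
[ 0.60758746 -0.18633698  0.02970412] {'scene': 1.48, 'top': 0.53} 2.91h.py:22: RuntimeWarning: invalid value encountered in divide
  m=cv2.moments(h);return np.array([m["m10"],m["m01"]])/m["m00"],m["m00"]
```

View pics/c2.png

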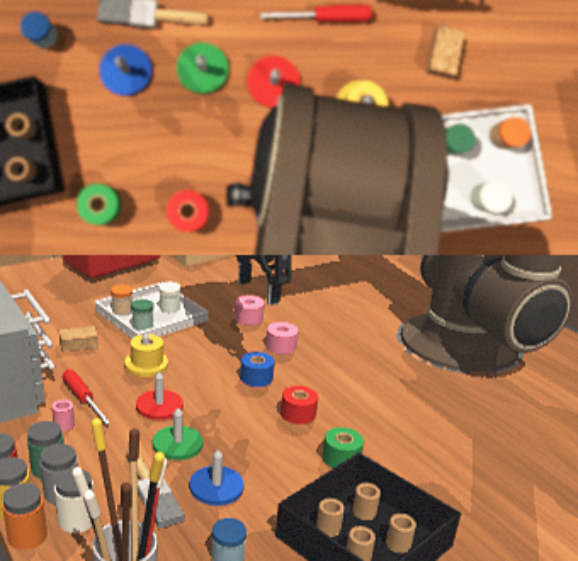

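Emit:
{"fn": "play_rows", "kwargs": {
  "targets": [
    [-1, [-0.043, -0.007, -0.3], 0],
    [-1, [-0.043, -0.007, -0.6], 0],
    [-1, [-0.043, -0.007, -0.85], 0],
    [-1, [-0.043, -0.007, -1], 0],
    [-1, [-0.043, -0.007, -1], 0],
    [1, [-0.043, -0.007, -1], 0],
    [1, [-0.043, -0.007, -1], 0],
    [1, [-0.043, -0.007, -1], 0],
    [1, [-0.043, -0.007, -1], 0],
    [1, [-0.043, -0.007, -1], 0]
  ]
}}

```text
time_s: 39.2
position: [0.4414, -0.0643, 0.0837]
eef_rot: [0.005, 0.0, 1.0, 0.004]
force: [-1.3, 1.7, 6.2]
grip_width: 0.0595
gripper_force: 43.6
```

```bash
python3 st.py
```

```text
39.2 [-0.15   0.076 -0.596  0.891  0.01  -0.149] [ 0.441 -0.064  0.084] [0.005 0.    1.    0.004] [-1.273  1.699  6.193] 0.059
```

Emit:
{"fn": "play_rows", "kwargs": {
  "targets": [
    [1, [0, 0, 0.25], 0],
    [1, [0, 0, 0.5], 0],
    [1, [0, 0, 0.75], 0],
    [1, [0, 0, 0.95], 0],
    [1, [0.2, 0.2, 0.95], 0],
    [1, [0.4, 0.4, 0.95], 0],
    [1, [0.6, 0.6, 0.95], 0],
    [1, [0.7, 0.8, 0.95], 0],
    [1, [0.7, 0.8, 0.95], 0]
  ]
}}

```text
time_s: 40.1
position: [0.5471, 0.0586, 0.2245]
eef_rot: [0.004, -0.002, 1.0, 0.005]
force: [-0.7, -0.2, -1.6]
grip_width: 0.0594
gripper_force: 44.7
```

Emit:
{"fn": "play_rows", "kwargs": {
  "targets": [
    [1, [0.2, 0.2, 0], 0],
    [1, [0.4, 0.4, 0], 0],
    [1, [0.6, 0.6, 0], 0],
    [1, [0.69, 0.75, 0], 0],
    [1, [0.69, 0.75, 0], 0],
    [1, [0.69, 0.75, -0.2], 0],
    [1, [0.69, 0.75, -0.2], 0],
    [1, [0.69, 0.75, -0.2], 0]
  ]
}}

```text
time_s: 40.9
position: [0.6477, 0.1671, 0.1944]
eef_rot: [0.002, 0.001, 1.0, 0.004]
force: [-0.5, 0.7, -2.0]
grip_width: 0.0592
gripper_force: 44.7
```

```bash
python3 st.py; python3 held.py blue
python3 - <<'E'
from h import *
I=grab();print("yellow seated",*fit(I,"yellow",np.array([.596,-.191,.03]),.03,.04))
cv2.imwrite("pics/yel.png",I["top"][:,:,::-1])
E
```

```text
40.9 [0.25  0.412 0.096 1.248 0.007 0.252] [0.648 0.167 0.194] [0.002 0.001 1.    0.004] [-0.45   0.731 -2.045] 0.059
['top'] [0.61685138 0.13456091 0.13590087] {'top': 0.48} 0.0
['scene'] [0.64909757 0.17404953 0.13590087] {'scene': 0.8} 0.0
['scene', 'top'] [0.62578665 0.13775182 0.10541543] {'scene': 0.89, 'top': 0.51} 0.89
yellow seated [ 0.59427123 -0.18808959  0.02081095] {'scene': 1.52, 'top': 1.54} 0.95
```

Emit:
{"fn": "play_rows", "kwargs": {
  "targets": [
    [1, [0, 0.02, -0.1], 0],
    [1, [0, 0.02, -0.1], 0],
    [1, [0, 0.02, -0.1], 0],
    [1, [0, 0.02, -0.1], 0],
    [1, [0, 0.02, -0.1], 0]
  ]
}}

```text
time_s: 41.6
position: [0.6489, 0.1712, 0.18]
eef_rot: [0.004, 0.0, 1.0, 0.004]
force: [-0.5, 0.4, -1.4]
grip_width: 0.0594
gripper_force: 44.7
```

```bash
python3 st.py
python3 - <<'E'
from h import *
I=grab()
for n,c in(("scene",(258,225)),("top",(190,140))):
    u,v=proj(n,[.645,.17,.1]).astype(int)
    I[n]=cv2.resize(I[n][v-40:v+40,u-50:u+50],(600,480)) 
cv2.imwrite("pics/d1.png",cv2.resize(np.hstack([I["scene"],I["top"]]),(800,320))[:,:,::-1])
E
```

```text
41.6 [0.256 0.419 0.073 1.216 0.007 0.256] [0.649 0.171 0.18 ] [0.004 0.    1.    0.004] [-0.457  0.44  -1.41 ] 0.059
```

View pics/d1.png

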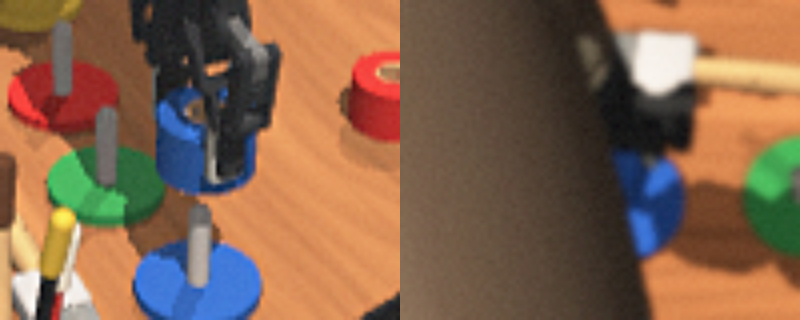

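The blue roll hangs level above its spindle (crop (207,140), spindle top (200,212)).

Emit:
{"fn": "play_rows", "kwargs": {
  "targets": [
    [1, [0.003, 0, -0.1], 0],
    [1, [0.003, 0, -0.2], 0],
    [1, [0.003, 0, -0.3], 0],
    [1, [0.003, 0, -0.3], 0],
    [1, [0.003, 0, -0.3], 0]
  ]
}}

```text
time_s: 42.2
position: [0.649, 0.1713, 0.1344]
eef_rot: [0.003, 0.0, 1.0, 0.004]
force: [0.5, -0.1, -1.4]
grip_width: 0.0592
gripper_force: 44.7
```

```bash
python3 st.py
```

```text
42.2 [2.560e-01 4.390e-01 1.000e-03 1.126e+00 7.000e-03 2.560e-01] [0.649 0.171 0.134] [0.003 0.    1.    0.004] [ 0.546 -0.119 -1.445] 0.059
```

Emit:
{"fn": "play_rows", "kwargs": {
  "targets": [
    [1, [0, 0, -0.1], 0],
    [1, [0, 0, -0.2], 0],
    [1, [0, 0, -0.267], 0],
    [1, [0, 0, -0.267], 0],
    [-1, [0, 0, -0.267], 0],
    [-1, [0, 0, -0.267], 0],
    [-1, [0, 0, -0.267], 0],
    [-1, [0, 0, -0.267], 0]
  ]
}}

```text
time_s: 43.0
position: [0.6491, 0.1713, 0.0941]
eef_rot: [0.003, 0.0, 1.0, 0.004]
force: [0.2, 0.3, 0.5]
grip_width: 0.0852
gripper_force: 0.0
```

Emit:
{"fn": "play_rows", "kwargs": {
  "targets": [
    [-1, [0, 0, 0.2], 0],
    [-1, [0, 0, 0.5], 0],
    [-1, [0, 0, 0.85], 0],
    [-1, [-0.3, -0.3, 0.85], 0],
    [-1, [-0.6, -0.6, 0.85], 0],
    [-1, [-1, -1, 0.85], 0],
    [-1, [-1, -1, 0.85], 0],
    [-1, [-1, -1, 0.85], 0]
  ]
}}

```text
time_s: 43.8
position: [0.4956, 0.019, 0.2221]
eef_rot: [0.003, 0.001, 1.0, 0.004]
force: [0.2, 0.1, 0.2]
grip_width: 0.0855
gripper_force: 0.0
```

```bash
python3 st.py
python3 - <<'E'
from h import *
I=grab()
for c,X in(("green",[.439,.197,.02]),("blue",[.645,.171,.03])): print(c,*fit(I,c,np.array(X),.03,.04),fit({"top":I["top"]},c,np.array(X),.03,.04,fixz=X[2]))
# blue roll top seen alone: yellow/blue seated via model
cv2.imwrite("pics/e1.png",cv2.resize(np.vstack([I["top"][110:260,120:460],I["scene"][120:300,130:470]]),None,fx=1.7,fy=1.7)[:,:,::-1])
E
```

```text
43.8 [ 0.035  0.08  -0.27   1.215  0.008  0.038] [0.496 0.019 0.222] [0.003 0.001 1.    0.004] [0.216 0.052 0.177] 0.085
green [0.43905134 0.16175303 0.02298735] {'scene': 0.93, 'top': 0.78} 0.87 (array([0.43758158, 0.16342189, 0.02      ]), {'top': 0.78}, np.float64(0.0))
blue [0.64440405 0.17774797 0.02462809] {'scene': 1.42, 'top': 0.85} 1.65 (array([0.63939811, 0.17926534, 0.03      ]), {'top': 0.84}, np.float64(0.0))
```

View pics/e1.png

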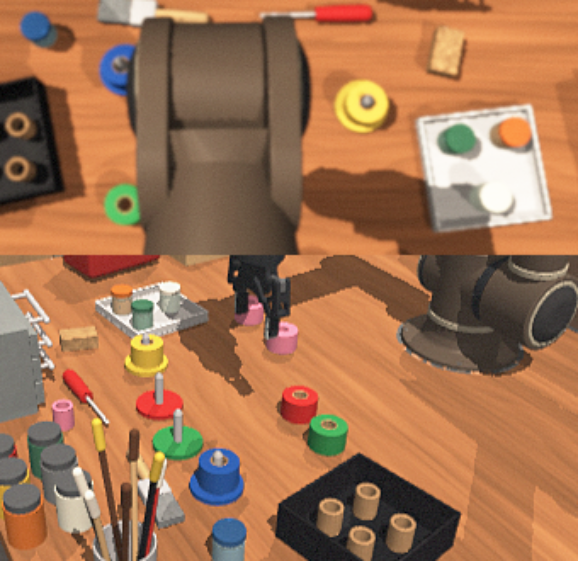

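The green roll was knocked aside, from y .197 to about .16. Blue and yellow are seated. I'll take the undisturbed red roll next, with a narrower opening so I don't touch green.

Emit:
{"fn": "play_rows", "kwargs": {
  "targets": [
    [-0.69, [-0.2, 0.15, 0], 0],
    [-0.69, [-0.45, 0.305, -0.2], 0],
    [-0.69, [-0.45, 0.305, -0.45], 0],
    [-0.69, [-0.45, 0.305, -0.45], 0],
    [-0.69, [-0.45, 0.305, -0.45], 0],
    [-0.69, [-0.45, 0.305, -0.45], 0],
    [-0.69, [-0.45, 0.305, -0.45], 0]
  ]
}}

```text
time_s: 44.6
position: [0.4334, 0.0671, 0.1559]
eef_rot: [0.005, 0.0, 1.0, 0.005]
force: [-0.4, -0.1, -0.8]
grip_width: 0.0723
gripper_force: 0.0
```

```bash
python3 st.py
python3 - <<'E'
from h import *
I=grab()
for c,X in(("green",[.439,.161,.02]),("red",[.431,.067,.02])):
    for n in I:
        try: print(c,n,*fit({n:I[n]},c,np.array(X),.03,.04,fixz=X[2]))
        except Exception as e: print(c,n,"-")
E
```

```text
44.6 [ 0.15   0.002 -0.502  1.057  0.008  0.151] [0.433 0.067 0.156] [0.005 0.    1.    0.005] [-0.357 -0.091 -0.755] 0.072
green scene [0.43791017 0.15641461 0.02      ] {'scene': 0.96} 0.0
green top -
red scene [0.43110519 0.06554809 0.02      ] {'scene': 1.0} 0.0
red top -h.py:22: RuntimeWarning: invalid value encountered in divide
  m=cv2.moments(h);return np.array([m["m10"],m["m01"]])/m["m00"],m["m00"]
```

Emit:
{"fn": "play_rows", "kwargs": {
  "targets": [
    [-0.69, [-0.013, 0, -0.15], 0],
    [-0.69, [-0.013, 0, -0.3], 0],
    [-0.69, [-0.013, 0, -0.45], 0],
    [-0.69, [-0.013, 0, -0.49], 0],
    [-0.69, [-0.013, 0, -0.49], 0],
    [1, [-0.013, 0, -0.49], 0],
    [1, [-0.013, 0, -0.49], 0],
    [1, [-0.013, 0, -0.49], 0],
    [1, [-0.013, 0, -0.49], 0]
  ]
}}

```text
time_s: 45.6
position: [0.4306, 0.0672, 0.082]
eef_rot: [0.004, 0.0, 1.0, 0.004]
force: [-0.6, -0.2, 6.3]
grip_width: 0.0576
gripper_force: 44.1
```

```bash
python3 st.py
```

```text
45.6 [ 0.151  0.057 -0.62   0.883  0.008  0.151] [0.431 0.067 0.082] [0.004 0.    1.    0.004] [-0.597 -0.176  6.252] 0.058
```

Emit:
{"fn": "play_rows", "kwargs": {
  "targets": [
    [1, [0, 0, 0.25], 0],
    [1, [0, 0, 0.5], 0],
    [1, [0, 0, 0.75], 0],
    [1, [0, 0, 0.9], 0],
    [1, [0.25, -0.15, 0.9], 0],
    [1, [0.5, -0.3, 0.9], 0],
    [1, [0.75, -0.4, 0.9], 0],
    [1, [0.75, -0.4, 0.9], 0]
  ]
}}

```text
time_s: 46.4
position: [0.5457, 0.0053, 0.2148]
eef_rot: [0.004, 0.001, 1.0, 0.004]
force: [-0.4, -0.4, -2.5]
grip_width: 0.0581
gripper_force: 44.3
```

Emit:
{"fn": "play_rows", "kwargs": {
  "targets": [
    [1, [0.2, -0.15, 0], 0],
    [1, [0.4, -0.3, 0], 0],
    [1, [0.58, -0.42, 0], 0],
    [1, [0.58, -0.42, -0.25], 0],
    [1, [0.58, -0.42, -0.25], 0],
    [1, [0.58, -0.42, -0.25], 0],
    [1, [0.58, -0.42, -0.25], 0]
  ]
}}

```text
time_s: 47.1
position: [0.629, -0.0555, 0.1798]
eef_rot: [0.004, -0.0, 1.0, 0.004]
force: [0.2, 0.7, -1.0]
grip_width: 0.0576
gripper_force: 44.3
```

```bash
python3 st.py
```

```text
47.1 [-0.091  0.346 -0.032  1.186  0.009 -0.092] [ 0.629 -0.056  0.18 ] [ 0.004 -0.     1.     0.004] [ 0.203  0.712 -1.008] 0.058
```

Emit:
{"fn": "play_rows", "kwargs": {
  "targets": [
    [1, [0.011, -0.004, -0.1], 0],
    [1, [0.011, -0.004, -0.2], 0],
    [1, [0.011, -0.004, -0.3], 0],
    [1, [0.011, -0.004, -0.3], 0],
    [1, [0.011, -0.004, -0.3], 0]
  ]
}}

```text
time_s: 47.6
position: [0.6306, -0.0564, 0.1334]
eef_rot: [0.003, 0.0, 1.0, 0.004]
force: [0.5, -0.2, -1.4]
grip_width: 0.0577
gripper_force: 44.4
```

```bash
python3 st.py
```

```text
47.6 [-0.092  0.372 -0.1    1.094  0.009 -0.092] [ 0.631 -0.056  0.133] [0.003 0.    1.    0.004] [ 0.535 -0.212 -1.396] 0.058
```

Emit:
{"fn": "play_rows", "kwargs": {
  "targets": [
    [1, [0, 0, -0.1], 0],
    [1, [0, 0, -0.2], 0],
    [1, [0, 0, -0.27], 0],
    [1, [0, 0, -0.27], 0],
    [-1, [0, 0, -0.27], 0],
    [-1, [0, 0, -0.27], 0],
    [-1, [0, 0, -0.27], 0],
    [-1, [0, 0, -0.27], 0]
  ]
}}

```text
time_s: 48.4
position: [0.631, -0.0566, 0.0932]
eef_rot: [0.003, 0.0, 1.0, 0.004]
force: [0.6, 0.5, -0.7]
grip_width: 0.0854
gripper_force: 0.0
```

Emit:
{"fn": "play_rows", "kwargs": {
  "targets": [
    [-1, [0, 0, 0.2], 0],
    [-1, [0, 0, 0.5], 0],
    [-1, [0, 0, 0.85], 0],
    [-1, [-0.3, -0.1, 0.85], 0],
    [-1, [-0.6, -0.2, 0.85], 0],
    [-1, [-0.9, -0.3, 0.85], 0],
    [-1, [-1, -0.3, 0.85], 0],
    [-1, [-1, -0.3, 0.85], 0],
    [-1, [-1, -0.3, 0.85], 0]
  ]
}}

```text
time_s: 49.3
position: [0.4812, -0.1017, 0.2208]
eef_rot: [0.004, 0.0, 1.0, 0.004]
force: [0.2, -0.6, -0.0]
grip_width: 0.0852
gripper_force: 0.0
```

```bash
python3 st.py
python3 - <<'E'
from h import *
I=grab()
X=np.array([.439,.16,.02])
print(*fit(I,"green",X,.03,.04))
for n in I: print(n,*fit({n:I[n]},"green",X,.03,.04,fixz=.02),[(round(r["p"],2),np.round(r["point"],3).tolist()) for r in models.place_of(n,"roll_green")])
E
```

```text
49.3 [-0.213  0.073 -0.281  1.211  0.01  -0.212] [ 0.481 -0.102  0.221] [0.004 0.    1.    0.004] [ 0.232 -0.586 -0.035] 0.085
[0.43828836 0.15832813 0.02120494] {'scene': 0.97, 'top': 0.94} 0.27
scene [0.43781796 0.15668107 0.02      ] {'scene': 0.97} 0.0 [(0.83, [0.437, 0.161, 0.023]), (0.7, [0.736, 0.132, 0.001])]
top [0.43784827 0.15887772 0.02      ] {'top': 0.94} 0.0 [(0.95, [0.439, 0.161, 0.018]), (0.6, [0.733, 0.13, -0.001])]
```

Emit:
{"fn": "play_rows", "kwargs": {
  "targets": [
    [-1, [-0.1, 0.3, 0], 0],
    [-1, [-0.2, 0.6, 0], 0],
    [-1, [-0.287, 0.9, 0], 0],
    [-1, [-0.287, 0.9, 0], 0],
    [-1, [-0.287, 0.9, 0], 0]
  ]
}}

```text
time_s: 50.0
position: [0.4381, 0.0347, 0.2201]
eef_rot: [0.003, -0.002, 1.0, 0.004]
force: [-0.0, -0.5, -0.4]
grip_width: 0.0853
gripper_force: 0.0
```

Emit:
{"fn": "play_rows", "kwargs": {
  "targets": [
    [-1, [0, 0.3, 0], 0],
    [-1, [0, 0.6, 0], 0],
    [-1, [0, 0.837, 0], 0],
    [-1, [0, 0.837, -0.3], 0],
    [-1, [0, 0.837, -0.5], 0],
    [-1, [0, 0.837, -0.5], 0],
    [-1, [0, 0.837, -0.5], 0],
    [-1, [0, 0.837, -0.5], 0]
  ]
}}

```text
time_s: 50.8
position: [0.4391, 0.1587, 0.1469]
eef_rot: [0.004, 0.001, 1.0, 0.005]
force: [1.0, -0.7, -0.2]
grip_width: 0.0855
gripper_force: 0.0
```

```bash
python3 st.py
```

```text
50.8 [ 0.344  0.06  -0.462  1.038  0.006  0.346] [0.439 0.159 0.147] [0.004 0.001 1.    0.005] [ 0.952 -0.747 -0.192] 0.085
```

Emit:
{"fn": "play_rows", "kwargs": {
  "targets": [
    [-1, [-0.007, 0, -0.15], 0],
    [-1, [-0.007, 0, -0.3], 0],
    [-1, [-0.007, 0, -0.43], 0],
    [-1, [-0.007, 0, -0.43], 0],
    [1, [-0.007, 0, -0.43], 0],
    [1, [-0.007, 0, -0.43], 0],
    [1, [-0.007, 0, -0.43], 0],
    [1, [-0.007, 0, -0.43], 0],
    [1, [-0.007, 0, -0.43], 0]
  ]
}}

```text
time_s: 51.7
position: [0.438, 0.1593, 0.0828]
eef_rot: [0.005, 0.0, 1.0, 0.005]
force: [-0.7, -0.6, 6.1]
grip_width: 0.058
gripper_force: 43.7
```

```bash
python3 st.py
```

```text
51.7 [ 0.346  0.11  -0.56   0.888  0.006  0.347] [0.438 0.159 0.083] [0.005 0.    1.    0.005] [-0.691 -0.596  6.085] 0.058
```

Emit:
{"fn": "play_rows", "kwargs": {
  "targets": [
    [1, [0, 0, 0.25], 0],
    [1, [0, 0, 0.5], 0],
    [1, [0, 0, 0.75], 0],
    [1, [0, 0, 0.9], 0],
    [1, [0.25, -0.15, 0.9], 0],
    [1, [0.5, -0.3, 0.9], 0],
    [1, [0.75, -0.4, 0.9], 0],
    [1, [0.75, -0.4, 0.9], 0]
  ]
}}

```text
time_s: 52.5
position: [0.553, 0.0973, 0.2159]
eef_rot: [0.004, 0.002, 1.0, 0.004]
force: [0.2, -0.3, -1.4]
grip_width: 0.0576
gripper_force: 43.9
```

Emit:
{"fn": "play_rows", "kwargs": {
  "targets": [
    [1, [0.2, -0.1, 0], 0],
    [1, [0.4, -0.2, 0], 0],
    [1, [0.65, -0.3, 0], 0],
    [1, [0.65, -0.3, -0.25], 0],
    [1, [0.65, -0.3, -0.25], 0],
    [1, [0.65, -0.3, -0.25], 0],
    [1, [0.65, -0.3, -0.25], 0]
  ]
}}

```text
time_s: 53.2
position: [0.6463, 0.0545, 0.18]
eef_rot: [0.004, -0.0, 1.0, 0.004]
force: [-0.5, 0.5, -0.7]
grip_width: 0.0578
gripper_force: 43.9
```

```bash
python3 st.py
```

```text
53.2 [0.081 0.377 0.012 1.198 0.008 0.081] [0.646 0.054 0.18 ] [ 0.004 -0.     1.     0.004] [-0.488  0.459 -0.703] 0.058
```

Emit:
{"fn": "play_rows", "kwargs": {
  "targets": [
    [1, [0.014, -0.008, -0.1], 0],
    [1, [0.014, -0.008, -0.2], 0],
    [1, [0.014, -0.008, -0.3], 0],
    [1, [0.014, -0.008, -0.3], 0],
    [1, [0.014, -0.008, -0.3], 0]
  ]
}}

```text
time_s: 53.7
position: [0.6485, 0.053, 0.1334]
eef_rot: [0.003, 0.0, 1.0, 0.004]
force: [-0.3, -0.1, -0.8]
grip_width: 0.0576
gripper_force: 44.0
```

```bash
python3 st.py
```

```text
53.7 [ 0.079  0.403 -0.055  1.106  0.008  0.079] [0.649 0.053 0.133] [0.003 0.    1.    0.004] [-0.337 -0.138 -0.773] 0.058
```

Seat, release, and retreat clear of the cameras' view of the stands.

Emit:
{"fn": "play_rows", "kwargs": {
  "targets": [
    [1, [0, 0, -0.1], 0],
    [1, [0, 0, -0.2], 0],
    [1, [0, 0, -0.267], 0],
    [1, [0, 0, -0.267], 0],
    [-1, [0, 0, -0.267], 0],
    [-1, [0, 0, -0.267], 0],
    [-1, [0, 0, -0.267], 0],
    [-1, [0, 0, -0.267], 0]
  ]
}}

```text
time_s: 54.5
position: [0.6489, 0.0528, 0.0935]
eef_rot: [0.003, 0.0, 1.0, 0.004]
force: [-0.7, -1.0, -0.3]
grip_width: 0.0854
gripper_force: 0.0
```

Emit:
{"fn": "play_rows", "kwargs": {
  "targets": [
    [-1, [0, 0, 0.2], 0],
    [-1, [0, 0, 0.5], 0],
    [-1, [0, 0, 0.85], 0],
    [-1, [-0.3, 0, 0.85], 0],
    [-1, [-0.6, 0, 0.85], 0],
    [-1, [-1, 0, 0.85], 0],
    [-1, [-1, 0, 0.85], 0]
  ]
}}

```text
time_s: 55.2
position: [0.4937, 0.0526, 0.2205]
eef_rot: [0.002, 0.0, 1.0, 0.004]
force: [0.2, 0.2, 0.1]
grip_width: 0.0855
gripper_force: 0.0
```

Emit:
{"fn": "play_rows", "kwargs": {
  "targets": [
    [-1, [-0.3, 0, 0], 0],
    [-1, [-0.6, 0, 0], 0],
    [-1, [-1, 0, 0], 0],
    [-1, [-1, 0, 0], 0],
    [-1, [-1, 0, 0], 0],
    [-1, [-1, 0, 0], 0]
  ]
}}

```text
time_s: 55.8
position: [0.3502, 0.053, 0.2213]
eef_rot: [0.004, 0.0, 1.0, 0.005]
force: [0.1, -0.0, -1.0]
grip_width: 0.0855
gripper_force: 0.0
```

```bash
python3 st.py
python3 - <<'E'
from h import *
I=grab()
S={"red":(.631,-.0562),"blue":(.6445,.171),"yellow":(.5957,-.1906),"green":(.6495,.053)}
for n in I:
    for c in S: print(n,c,[(round(r["p"],2),(np.array(r["point"])-[*S[c],.03]).round(3).tolist()) for r in models.place_of(n,"roll_"+c)][:2])
a=cv2.resize(I["top"][120:200,160:370],None,fx=3,fy=3);b=cv2.resize(I["scene"][140:300,180:390],None,fx=3,fy=3)
cv2.imwrite("pics/f1.png",cv2.resize(np.vstack([a,b]),None,fx=.8,fy=.8)[:,:,::-1])
E
```

```text
55.8 [ 0.145 -0.193 -0.527  1.227  0.008  0.146] [0.35  0.053 0.221] [0.004 0.    1.    0.005] [ 0.121 -0.031 -1.047] 0.085
scene red [(0.66, [0.002, 0.005, 0.001]), (0.2, [0.047, -0.255, -0.032])]
scene blue [(0.81, [-0.0, 0.004, 0.005]), (0.77, [-0.319, -0.438, -0.005])]
scene yellow [(0.84, [-0.007, -0.003, -0.003])]
scene green [(0.96, [-0.0, 0.002, -0.0]), (0.58, [-0.163, 0.266, -0.006])]
top red [(0.76, [-0.001, 0.001, -0.0])]
top blue [(0.86, [-0.004, 0.002, 0.003]), (0.83, [-0.317, -0.437, -0.012])]
top yellow [(0.8, [-0.002, 0.004, 0.001])]
top green [(0.95, [-0.001, -0.0, -0.002])]
```

View pics/f1.png

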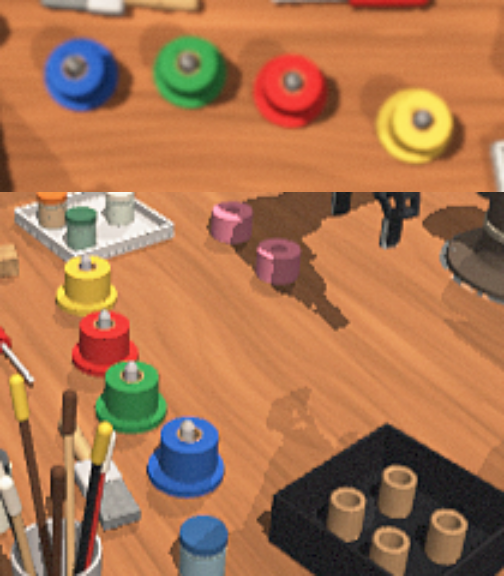

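All four rolls sit flat on their matching bases, the four cores are in the bin, the pot is in the tray, and the arm is clear.

```bash
python3 -c "
from bench import ticket
print(ticket.job_done())"
```

```text
the job is handed in; nothing more can be done
None
```

The job is handed in, with no verdict shown: my last pictures show all four rolls seated on the spindles of their own colours, the four cores in the bin, and the white pot upright in the tray.

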